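Set out the slide-staining station

ROBOT

A 7-joint arm with a two-finger parallel gripper is mounted at the origin on a cart in front of the work surface, level with it; the furniture and walls round the work are solid. World frame = base frame: x ahead of the robot, y to its left, z up, the work surface at z = 0. Lengths are in m, angles in rad, forces in N, time in s.
With the tool pointing down it reaches from about 0.35 to 0.9 m from the base axis. Payload 8.1 kg.
Tool frame: the origin (TCP) lies on the centre line of the jaws, within the pads' length; the fingertips stand arm.tips_ahead ahead of it and the grasp point (between the pads) lies 8 mm behind it (arm.tips_ahead is the distance from the TCP to the fingertips, in m); z points along the fingers, y is the direction in which the jaws open and shut (so a half turn about z gives the same grasp; the last joint's range is limited). The gripper opens to 92 mm and grips with 3 to 60 N. Pads are 19 mm wide; open, the fingers measure 130 mm over their backs; the gripper's body (75 mm by 190 mm) begins 47 mm behind the grasp point.
Start: joints at [1.183, 0.434, 0.025, 1.573, -0.012, 1.134, -0.075], TCP at [0.176, -0.6, 0.207] pointing down, gripper open.
Joint ranges: [-2.62, 2.62], [-0.44, 2.09], [-1.27, 1.32], [0.08, 2.57], [-1.32, 4.46], [0.12, 2], [-2.74, 2.74]. Speed limits (rad/s): [2.22, 2.22, 3.01, 3.01, 3.14, 3.14, 3.14].

INTERFACE

Orientations are given as a rotation vector (axis times angle).
In Python, from cell import arm gives the robot as it stands. The module is installed in compiled form; this text tells all that it offers.
- The arm moves only by the tool jog_arm, never from a script. Its argument "moves" is a list of rows, each an object with "twist": the turn, a rotation vector about the tool's x, y, z in units of 10 degrees (1.0 is 10 degrees), a list of three; "xyz": the shift along the tool's x, y, z in units of 60 mm (1.0 is 60 mm), a list of three; "grip": the closure, from -1 (fully open) to 1 (shut). A call has 1 to 5 rows; each row is the pose to reach, as a shift and turn from the pose commanded when the call began, along the tool's axes at that moment; what a row does not reach only later rows make up. A row lasts 1/8 s, in which the tool goes at most 62.5 mm and 10.7 degrees, less where a joint would pass 70% of its speed; a pose out of reach is approached as far as the arm can. A call with a gripper value outside its range is refused whole. The fingers move at their own pace and stop on an object; "force" is the grip in N (left out, the last holds). Time passes only in rows, so rows that repeat a pose let the fingers close. It gives the time, the measured TCP pose, the force and the opening at its end, in the units of the state.
- arm.observe(): the state, without advancing time (a new reading comes with each control period).
- arm.get_image(name): name is "scene" or "top" or "wrist"; returns the picture (420x560x3 uint8, blue, green, red); there is no depth.
- arm.camera_params(name): a dict with "mtx" (3x3 intrinsics, pixels), "k1" (the pictures are not rectified: a ray, as slopes to the right and down, at radius r is drawn at 1 + k1 r^2 times it, then the intrinsics apply), "T" (4x4, takes a point from camera to world coordinates); the wrist camera has in their place "T_tool_cam" (4x4, takes a point from camera to tool coordinates, whose origin is the TCP and whose axes are the flange's). Camera axes: x right, y down, z forward; pixel columns grow to the right and rows downward; lengths in m; the calibration is good to about 2 mm. A picture is of the moment at which its call begins: read the wrist's pose just before it. camera_params takes no time and is no camera call.
- arm.sign_off(): hands the job in, once; it reports no verdict.
The state is a dict: "clock": time; "joints": joint angles; "dq": joint speeds; "joint_efforts": joint torques, N m; "position": TCP position; "ee_rot": TCP orientation; "force": force on the tool from outside, world axes, zero at the start; "ft_torque": the same for the moment, N m; "width": opening from 0.0 (shut) to 1.0 (fully open).
Only numpy, scipy, OpenCV 4.12 (cv2) and the standard library are available. Lean on these libraries where they do the work, as an engineer would, in place of code of your own. Each camera call takes 0.05 s, during which the arm holds its last target. There are 200 camera calls.

TASK

Set out the staining station on the grey board, where the brown bottle and the green-capped bottle already stand: stand the blue-capped bottle upright on the empty end circle next to the brown bottle, stand the red-lidded cup upright on the empty end circle next to the green-capped bottle, and lay the navy slide box flat in the oblong outline between the two bottles. Then lay the steel forceps lengthwise along the middle of the slide box's lid. Let go of everything, and do not shift the two standing bottles, the timer, the yellow-lidded cup or the marker.

Things in the scene. Friction and masses are not known exactly. Their poses are not given: they have to be found in the camera images.
- board: fixed flat grey board, 6 mm thick, 424 mm long (y) x 86 mm deep (x; middle 64 mm: 118 mm deep), slightly turned. Origin: middle of underside; x away from the robot, y along the row to its left, z up. White outlines, no relief: 76 mm circles centred at x = 0, y = -168, -84, 84, 168 mm (the +-168 ends are empty); at the centre an oblong, 110 mm along x, 52 mm along y.
- brown_bottle: loose brown glass bottle with orange cap, 52 mm diameter, 92 mm tall, standing on one of the two inner circles of the board (either one). Origin: middle of its underside, z up.
- green_bottle: loose small white bottle with green cap and green label band, 44 mm diameter, 80 mm tall, standing on the other inner circle. Origin: middle of its underside, z up.
- blue_bottle: loose white bottle with blue cap and blue label band, round body 60 mm diameter up to the shoulder at about 70 mm, cap 38 mm diameter from 90 to 107 mm height. Standing on the worktop. Origin: middle of its underside, z up.
- red_cup: loose specimen cup with red screw lid (closed), 74 mm tall; lid 65 mm diameter from 60 to 74 mm height, body at most 60 mm diameter just below it and narrowing downward. Standing on the worktop. Origin: middle of its underside, z up.
- slide_box: loose closed navy-blue slide box, 40 mm wide (its x; the solid part runs from -17 to +20 mm), 101 mm long (its y), 32 mm high, flat lid that stays shut. Lying on the worktop. Origin: middle of its underside, z up.
- forceps: loose steel forceps lying flat, 128 mm long (its y), 16 mm wide at the middle (its x), 10 mm high, rigid. Origin: middle of its underside, z up.
- timer: bystander: off-white bench timer with three keys, 64 x 68 x 21 mm, lying flat. Origin: middle of its underside.
- yellow_cup: bystander: specimen cup with yellow lid, 65 mm diameter, 74 mm tall, standing. Origin: middle of its underside.
- marker: bystander: white felt marker with red cap, 132 mm long (its y), 11 mm wide, 13 mm high, lying. Origin: middle of its underside.
Mind the look-alikes: they are no part of the job. Of the things that look like the red_cup, the larger one is meant.

How it is judged:
By the outcome, as a careful person would: the job done as asked, in the order asked, and still so for the second after the job is handed in, with the robot touching nothing.
It also fails if it takes over 93 s, if anything falls off the work surface, if the arm or the gripper's body presses on something with over 40 N, if the wrist force passes 120 N, or if a joint passes its speed limit or range.

## Working session

There is one attempt and no reset: what is moved stays moved. The work goes in short steps, Python scripts to look and compute and a tool call to move; the robot and the scene stay as the last step left them, time stands still between calls to the robot, and variables do not carry over. Pictures are saved under pics/ and viewed, about 12 in all and at most 16, crops included, and the job is handed in when it is done.

Besides the shell and the picture viewer there is one more tool, called after "Emit:" as name(argument=value, ...), one argument or row to a line, values as JSON. jog_arm: Moves the arm, as the interface text tells. Its arguments: {"type":"object","properties":{"moves":{"type":"array","items":{"type":"object","properties":{"twist":{"type":"array","items":{"type":"number"}},"xyz":{"type":"array","items":{"type":"number"}},"grip":{"type":"number"}}}},"force":{"type":"number"}},"required":["moves"]}

```bash
mkdir -p pics; ls; python3 - <<'E'
from cell import arm
import cv2
s=arm.observe();print(s, arm.tips_ahead)
for n in("scene","top"):
    cv2.imwrite(f"pics/{n}0.png",arm.get_image(n)); print(n,arm.camera_params(n))
print(arm.camera_params("wrist"))
E
```

```text
pics
{'clock': 0.0, 'joints': array([ 1.18341317,  0.43518626,  0.02500011,  1.57407864, -0.01162375,
        1.13401724, -0.07508272]), 'dq': array([-0.00149608, -0.00166846, -0.00049838,  0.00011062,  0.00060828,
        0.00106344, -0.0013245 ]), 'joint_efforts': array([-7.57883881e-04, -6.67857599e+01,  9.84205417e-01, -3.14459109e+01,
       -6.06827508e-02,  4.27945016e-02,  1.99574233e-04]), 'position': array([ 0.17537727, -0.59932856,  0.20587527]), 'ee_rot': array([-3.10832787e+00, -4.45477448e-01,  5.44054878e-04]), 'force': array([ 1.45134083, -0.76480567,  0.52154776]), 'ft_torque': array([ 0.0206779 , -0.00773561, -0.05285572]), 'width': 0.9992752241015238} 0.011
scene {'mtx': array([[442.13460618,   0.        , 285.45662523],
       [  0.        , 442.13460618, 202.32624123],
       [  0.        ,   0.        ,   1.        ]]), 'k1': 0.0005156947590130291, 'T': array([[ 0.78679694, -0.25850245,  0.56047039, -0.22217603],
       [-0.61720768, -0.32615512,  0.71601502, -1.08546796],
       [-0.00229135, -0.90928506, -0.41616755,  0.52707053],
       [ 0.        ,  0.     
[... 327 characters left out ...]
,  0.01295608, -0.27325909],
       [-0.01328422, -0.04207838, -0.999026  ,  1.34165573],
       [ 0.        ,  0.        ,  0.        ,  1.        ]])}
{'mtx': array([[354.05974418,   0.        , 276.21588392],
       [  0.        , 354.05974418, 213.63980727],
       [  0.        ,   0.        ,   1.        ]]), 'k1': -0.035319033572031824, 'T_tool_cam': array([[ 6.74783718e-04, -9.54856356e-01, -2.97067137e-01,
         8.04446770e-02],
       [ 9.99999651e-01,  7.90538618e-04, -2.69526084e-04,
        -1.77165411e-04],
       [ 4.92201738e-04, -2.97066852e-01,  9.54856556e-01,
        -1.78899843e-01],
       [ 0.00000000e+00,  0.00000000e+00,  0.00000000e+00,
         1.00000000e+00]])}
```

View pics/top0.png

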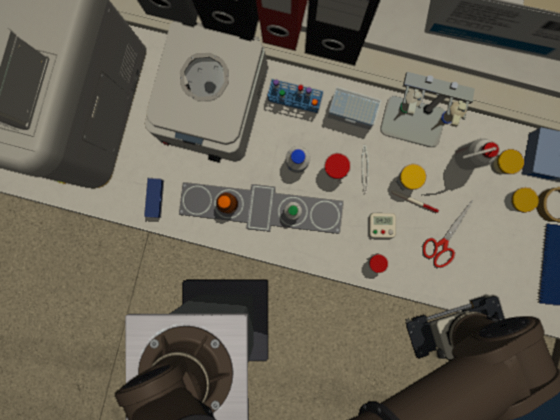

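View pics/scene0.png

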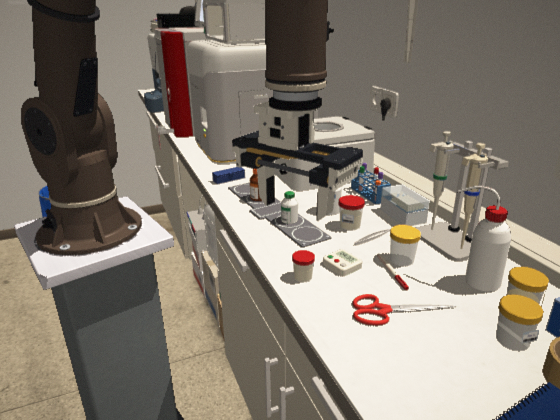

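The top view shows the board with its circles from (197,200) to (324,215). Brown is at (228,203), green at (292,210), the blue bottle at (298,158), the red cup at (337,166), the forceps at (364,170) and the slide box at (154,198). Blue therefore goes to the left circle and red to the right one.

```bash
cat > h.py <<'E'
import numpy as np, cv2
from scipy.spatial.transform import Rotation as R
from cell import arm
def pose():
    s=arm.observe(); T=np.eye(4); T[:3,:3]=R.from_rotvec(s["ee_rot"]).as_matrix(); T[:3,3]=s["position"]; return T
def shot(name,save=None):
    T=pose(); im=arm.get_image(name); c=arm.camera_params(name)
    Tc=T@c["T_tool_cam"] if name=="wrist" else c["T"]
    if save: cv2.imwrite("pics/"+save,im)
    return im,(c["mtx"],c["k1"],Tc)
def world(px,z,cam):
    """pixels (N,2) -> world points on plane z"""
    K,k,T=cam
    p=cv2.undistortPoints(np.float64(px).reshape(-1,1,2),K,np.array([k,0,0,0.]))[:,0]
    d=np.c_[p,np.ones(len(p))]@T[:3,:3].T
    return T[:3,3]+d*((z-T[2,3])/d[:,2])[:,None]
def proj(P,cam):
    K,k,T=cam; Ti=np.linalg.inv(T); 
    return cv2.projectPoints(np.float64(P).reshape(-1,1,3),cv2.Rodrigues(Ti[:3,:3])[0],Ti[:3,3],K,np.array([k,0,0,0.]))[0][:,0]
def blobs(im,lo,hi,minA=30):
    m=cv2.inRange(cv2.cvtColor(im,cv2.COLOR_BGR2HSV),lo,hi)
    if lo[0]==0 and hi[0]<=8: m|=cv2.inRange(cv2.cvtColor(im,cv2.COLOR_BGR2HSV),(172,lo[1],lo[2]),(180,hi[1],hi[2]))
    cs=cv2.findContours(m,cv2.RETR_EXTERNAL,cv2.CHAIN_APPROX_NONE)[0]
    return sorted([c for c in cs if cv2.contourArea(c)>minA],key=cv2.contourArea,reverse=True)
def tgt(x,y,z,yaw,tilt=0):
    """TCP pose: tool x heading yaw; tilt>0 leans the hand back against tool x"""
    T=np.eye(4); T[:3,:3]=(R.from_euler('z',yaw)*R.from_euler('x',np.pi)*R.from_euler('y',tilt)).as_matrix(); T[:3,3]=x,y,z; return T
def delta(Ta,Tb):
    D=np.linalg.inv(Ta)@Tb
    return np.round(D[:3,3]/.06,3), np.round(np.degrees(R.from_matrix(D[:3,:3]).as_rotvec())/10,3)
def route(*Ts):
    A=pose()
    for B in Ts: print("xyz",*delta(A,B),"dist mm",round(1000*np.linalg.norm(B[:3,3]-A[:3,3]))); A=B
E
python3 - <<'E'
from h import *
im,cam=shot("top")
def show(n,cs,z):
    for c in cs:
        r=cv2.minAreaRect(c); w=world(cv2.boxPoints(r),z,cam)
        print(n,np.round(world([r[0]],z,cam)[0,:2],4),"px",np.round(r[0]),"A",cv2.contourArea(c),"sides mm",np.round(1000*np.linalg.norm(np.diff(w,axis=0),axis=1)[:2]), "edge dirs",np.round(np.degrees(np.arctan2(*(w[1]-w[0])[[1,0]])),1))
show("blue",blobs(im,(105,120,90),(130,255,255),60),.107)
show("navy",blobs(im,(100,80,20),(130,255,140),150),.032)
show("red",blobs(im,(0,140,110),(6,255,255),60),.074)
show("orange",blobs(im,(8,160,120),(16,255,255),40),.098)
show("yellow",blobs(im,(18,140,120),(30,255,255),100),.074)
show("green",blobs(im,(60,80,40),(90,255,255),40),.086)
cv2.imwrite("pics/topcrop.png",cv2.resize(im[120:300,90:410],None,fx=2.5,fy=2.5,interpolation=cv2.INTER_CUBIC))
E
```

```text
blue [ 0.5474 -0.2932] px [298. 156.] A 129.0 sides mm [31. 29.] edge dirs -90.5
navy [ 0.2766 -0.9369] px [550. 264.] A 1237.5 sides mm [ 50. 204.] edge dirs -90.5
navy [ 0.7146 -0.287 ] px [294.  96.] A 757.5 sides mm [ 55. 135.] edge dirs -14.2
navy [-0.0836 -0.8969] px [536. 406.] A 502.0 sides mm [116.  66.] edge dirs -91.1
navy [0.4551 0.077 ] px [153. 198.] A 498.5 sides mm [98. 38.] edge dirs -5.0
red [ 0.3143 -0.6382] px [438. 251.] A 552.0 sides mm [66. 77.] edge dirs -59.8
red [ 0.5279 -0.3914] px [337. 166.] A 440.0 sides mm [60. 57.] edge dirs -90.5
red [ 0.2848 -0.4907] px [379. 264.] A 221.0 sides mm [42. 42.] edge dirs -45.7
red [ 0.5677 -0.7785] px [492. 148.] A 69.5 sides mm [29. 36.] edge dirs -60.9
orange [ 0.4392 -0.1136] px [224. 202.] A 101.5 sides mm [29. 27.] edge dirs -90.5
yellow [ 0.5002 -0.5795] px [413. 176.] A 455.0 sides mm [60. 60.] edge dirs -90.4
yellow [ 0.5361 -0.8256] px [511. 161.] A 433.0 sides mm [58. 60.] edge dirs -46.1
yellow [ 0.4397 -0.8593] px [526. 200.] A 427.5 sides mm [58. 57.] edge dirs -90.4
green [ 0.4177 -0.2801] px [292. 210.] A 57.5 sides mm [22. 20.] edge dirs -90.5
```

View pics/topcrop.png

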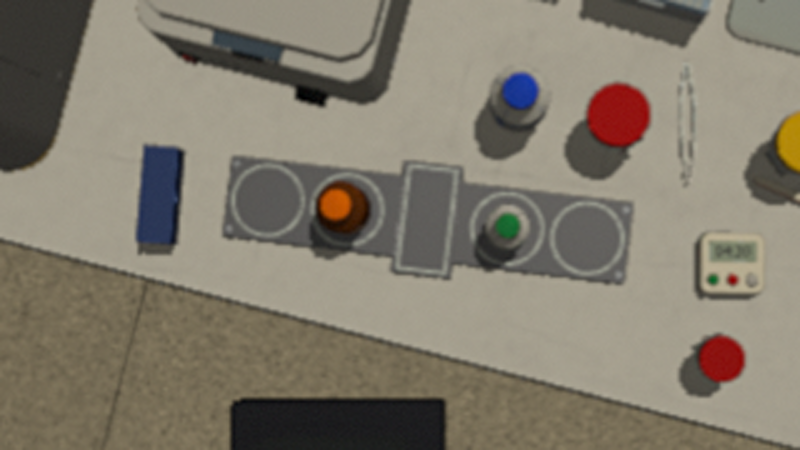

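The crop shows the board corners at about (233,157), (222,236), (634,203) and (624,283). The end circles are at (268,200) and (587,238), and the oblong corners at (404,162), (461,167), (450,277) and (392,270).

```bash
python3 - <<'E'
from h import *
im,cam=shot("top")
f=lambda p:world(np.array(p)/2.5+[90,120],.006,cam)[:,:2]
c=f([(233,157),(222,236),(634,203),(624,283)]); t=f([(404,162),(461,167),(450,277),(392,270)]); e=f([(268,200),(587,238)])
print("board ctr",c.mean(0),t.mean(0),e.mean(0)); v=e[0]-e[1]; print("len",np.linalg.norm(v),"yaw deg",np.degrees(np.arctan2(-v[0],v[1])), np.linalg.norm(c[0]-c[2]))
for a,b in((0,2),(1,3)):
    v=c[a]-c[b];print("yaw",np.degrees(np.arctan2(-v[0],v[1])))
print("ends",e); print("bottle seats circles",)
fz=lambda p,z:world(np.array(p)/2.5+[90,120],z,cam)[:,:2]
g=fz([(686,65),(685,186)],.008); print("forceps",g,g.mean(0))
fl=blobs(im,(0,140,110),(6,255,255),60)
print("edge of table",fz([(0,238),(800,450)],0), "machine",fz([(15,168),(95,0)],0))
# go above blue bottle, pre-look pose, yaw aligned w/ board
route(tgt(.45,-.30,.25,np.radians(-4)))
E
```

```text
board ctr [ 0.42764696 -0.19845776] [ 0.42839072 -0.19767148] [ 0.42834902 -0.19796154]
len 0.33564353856332285 yaw deg -7.2639103179834805 0.42240063588603377
yaw -7.053312295344583
yaw -7.099137197974724
ends [[ 0.44956837 -0.03148667]
 [ 0.40712967 -0.36443642]]
bottle seats circles
forceps [[ 0.58721516 -0.46986262]
 [ 0.46038842 -0.46687787]] [ 0.52380179 -0.46837025]
edge of table [[ 0.41222489  0.25506981]
 [ 0.18497179 -0.58410519]] machine [[0.4863707  0.23956208]
 [0.66500493 0.15511741]]
xyz [ 5.794 -3.507 -0.728] [-5.000e-03  2.000e-03  2.031e+00] dist mm 409
```

```bash
python3 - <<'E'
from h import *
route(tgt(.547,-.293,.25,np.radians(95)))
E
```

```text
xyz [ 7.378 -3.165 -0.729] [-5.000e-03 -3.000e-03 -7.869e+00] dist mm 484
```

Emit:
jog_arm(
  moves=[
    {"xyz": [7.38, -3.16, -0.73], "twist": [0, 0, -7.87], "grip": -1},
    {"xyz": [7.38, -3.16, -0.73], "twist": [0, 0, -7.87], "grip": -1},
    {"xyz": [7.38, -3.16, -0.73], "twist": [0, 0, -7.87], "grip": -1},
    {"xyz": [7.38, -3.16, -0.73], "twist": [0, 0, -7.87], "grip": -1},
    {"xyz": [7.38, -3.16, -0.73], "twist": [0, 0, -7.87], "grip": -1},
  ],
)

```text
clock: 0.82
position: [0.417, -0.4005, 0.2352]
ee_rot: [2.567, 1.81, -0.0]
force: [1.3, -0.5, -0.3]
width: 1.0
```

```bash
python3 - <<'E'
from h import *
print(arm.observe()["joints"].round(2));route(tgt(.547,-.293,.25,np.radians(95)))
E
```

```text
[ 0.87  0.36 -0.27  1.63  0.1   1.17  0.23]
xyz [ 2.416  1.439 -0.247] [ 1.000e-03  2.000e-03 -2.463e+00] dist mm 169
```

Emit:
jog_arm(
  moves=[
    {"xyz": [2.42, 1.44, -0.25], "twist": [0, 0, -2.46], "grip": -1},
    {"xyz": [2.42, 1.44, -0.25], "twist": [0, 0, -2.46], "grip": -1},
    {"xyz": [2.42, 1.44, -0.25], "twist": [0, 0, -2.46], "grip": -1},
    {"xyz": [2.42, 1.44, -0.25], "twist": [0, 0, -2.46], "grip": -1},
  ],
)

```text
clock: 1.32
position: [0.5495, -0.2907, 0.2499]
ee_rot: [-2.121, -2.317, -0.004]
force: [-0.7, -0.1, 0.2]
width: 0.995
```

```bash
python3 - <<'E'
from h import *
im,cam=shot("wrist","w1.png"); print(arm.observe()["clock"],arm.observe()["position"])
for n,b,z in(("blue",blobs(im,(105,120,60),(130,255,255),200),.107),("red",blobs(im,(0,140,80),(6,255,255),500),.074)):
    for c in b[:3]:
        (p,r)=cv2.minEnclosingCircle(c); print(n,p,r,world([p],z,cam)[0], "diam", 2*np.linalg.norm(world([p],z,cam)[0]-world([(p[0]+r,p[1])],z,cam)[0]))
E
```

```text
1.375 [ 0.54753343 -0.29332626  0.24957062]
blue (273.5, 198.0) 18.607892990112305 [ 0.54733046 -0.2943535   0.107     ] diam 0.034939301921091466
red (248.21929931640625, 272.6096496582031) 28.422330856323242 [ 0.52734155 -0.39031657  0.074     ] diam 0.06292480917533615
```

View pics/w1.png

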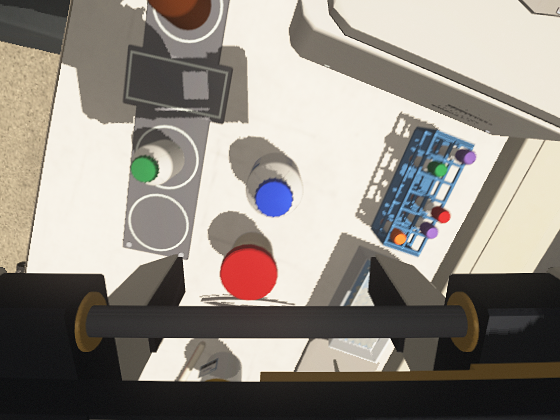

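The wrist view confirms the blue cap at (273,198), which is (0.547,-0.294), matching the top view. The red lid is at (248,273), which is (0.527,-0.390). I'll go down and grasp.

Emit:
jog_arm(
  moves=[
    {"xyz": [-0.02, 0, 1.0], "twist": [0, 0, 0], "grip": -1},
    {"xyz": [-0.02, 0, 2.0], "twist": [0, 0, 0], "grip": -1},
    {"xyz": [-0.02, 0, 2.7], "twist": [0, 0, 0], "grip": -1},
    {"xyz": [-0.02, 0, 3.15], "twist": [0, 0, 0], "grip": -1},
    {"xyz": [-0.02, 0, 3.15], "twist": [0, 0, 0], "grip": -1},
  ],
)

```text
clock: 2.0
position: [0.5437, -0.2971, 0.0588]
ee_rot: [-2.13, -2.304, 0.004]
force: [0.2, -0.1, 0.6]
width: 1.002
```

Emit:
jog_arm(
  moves=[
    {"xyz": [0, 0, 0], "grip": 1},
    {"xyz": [0, 0, 0], "grip": 1},
    {"xyz": [0, 0, 0], "grip": 1},
    {"xyz": [0, 0, 0], "grip": 1},
    {"xyz": [0, 0, 0], "grip": 1},
  ],
  force=35,
)

```text
invalid input at $.moves[0]: expected keys twist, xyz, grip
```

```bash
python3 - <<'E'
from h import *
s=arm.observe();print(s["clock"],s["position"],s["width"]*92,s["force"])
B=np.array([.428,-.198]);a=np.radians(-7.15)
print("lift",delta(pose(),tgt(.547,-.294,.16,np.radians(95)))); 
A=tgt(.547,-.294,.16,np.radians(95)); C=tgt(.4492,-.0313,.16,np.radians(95)); print(delta(A,C))
E
```

```text
2.0 [ 0.54370568 -0.29714778  0.05878666] 92.1676808887528 [ 0.1917678  -0.11536347  0.63212564]
lift (array([ 0.05 ,  0.051, -1.687]), array([-0.027, -0.008, -0.051]))
(array([ 4.504, -1.242,  0.   ]), array([0., 0., 0.]))
```

Emit:
jog_arm(
  moves=[
    {"xyz": [0, 0, 0], "twist": [0, 0, 0], "grip": 1},
    {"xyz": [0, 0, 0], "twist": [0, 0, 0], "grip": 1},
    {"xyz": [0, 0, 0], "twist": [0, 0, 0], "grip": 1},
    {"xyz": [0, 0, 0], "twist": [0, 0, 0], "grip": 1},
    {"xyz": [0, 0, 0], "twist": [0, 0, 0], "grip": 1},
  ],
  force=35,
)

```text
clock: 2.62
position: [0.5467, -0.2962, 0.0611]
ee_rot: [2.13, 2.309, -0.0]
force: [0.3, -0.3, -0.7]
width: 0.504
```

```bash
python3 - <<'E'
from h import *
for i in range(2):
    arm.get_image("wrist"); s=arm.observe();print(s["clock"],s["position"],s["ee_rot"],s["width"]*92,s["force"])
E
```

```text
2.675 [ 0.54696765 -0.29615098  0.06116495] [2.12943558e+00 2.30896274e+00 4.95264327e-04] 42.404814248526165 [2.85653628 0.0779084  3.94532581]
2.725 [ 0.54756734 -0.29619168  0.06141712] [2.12865759e+00 2.30842511e+00 1.37183353e-03] 38.97864869698761 [ 0.95866483 -0.55824282 -0.90722046]
```

```bash
python3 - <<'E'
from h import *
im,_=shot("wrist","w2.png"); s=arm.observe();print(s["clock"],s["position"],s["width"]*92,s["force"])
E
```

```text
2.775 [ 0.54741441 -0.29609591  0.06131056] 38.43281590421236 [1.77934106 0.68952664 1.97369544]
```

View pics/w2.png

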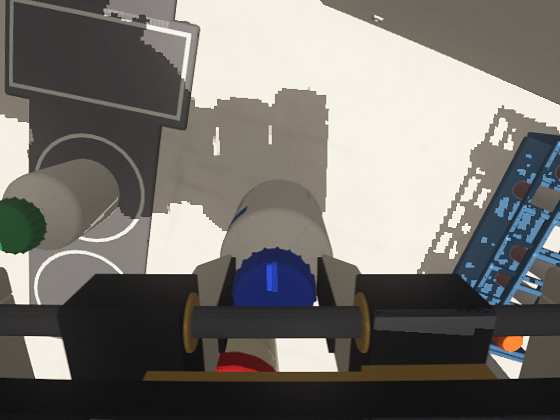

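```bash
python3 - <<'E'
from h import *
im,cam=shot("scene"); s=arm.observe();print(s["position"],s["width"]*92)
p=proj([[.547,-.295,.05]],cam)[0].astype(int);print(p)
c=im[max(0,p[1]-100):p[1]+60,p[0]-100:p[0]+100]
cv2.imwrite("pics/s2.png",cv2.resize(c,None,fx=3.5,fy=3.5,interpolation=cv2.INTER_CUBIC))
E
```

```text
[ 0.54743261 -0.29603303  0.06130908] 38.438312858620144
[329 193]
```

View pics/s2.png

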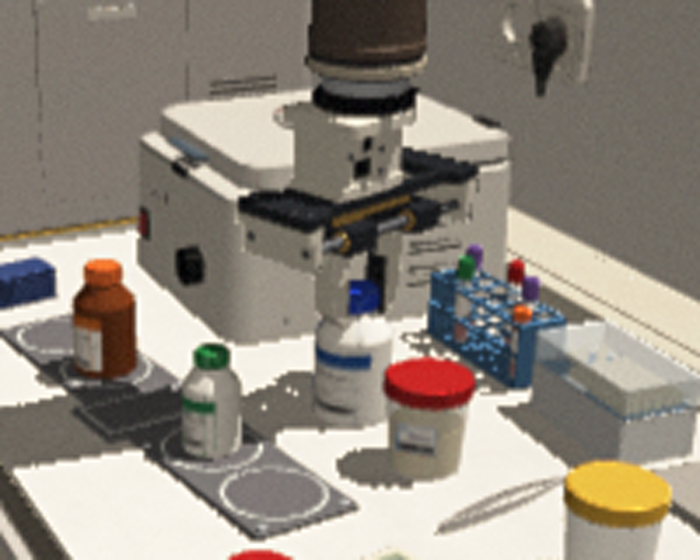

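```bash
python3 - <<'E'
from h import *
im,cam=shot("scene")
P=[[.547,-.295,0],[.547,-.295,.07],[.547,-.295,.09],[.547,-.295,.107],[.520,-.305,.05],[.520,-.305,.08],[.5275,-.39,.074],[.5275,-.39,0]]
for a,b in zip(P,proj(P,cam)): print(a,np.round((b-[229,93])*3.5))
E
```

```text
[0.547, -0.295, 0] [348. 411.]
[0.547, -0.295, 0.07] [352. 329.]
[0.547, -0.295, 0.09] [353. 305.]
[0.547, -0.295, 0.107] [354. 284.]
[0.52, -0.305, 0.05] [334. 366.]
[0.52, -0.305, 0.08] [335. 329.]
[0.5275, -0.39, 0.074] [424. 371.]
[0.5275, -0.39, 0] [418. 462.]
```

```bash
python3 - <<'E'
from h import *
im=cv2.imread("pics/w1.png"); c=arm.camera_params("wrist")
T=tgt(.5475,-.2933,.2496,np.radians(95))
for dz in(0,.02,.04):
    T2=T.copy();T2[2,3]+=dz
    cam=(c["mtx"],c["k1"],T2@c["T_tool_cam"])
    w=world([(158,222),(165,157),(177,82),(191,5)],.006,cam); print(dz,w.round(3),"corner-corner rect", )
    r=world([(128,45),(232,67),(226,117),(124,103)],.006,cam); print(np.linalg.norm(r[1]-r[0]),np.linalg.norm(r[2]-r[1]),np.linalg.norm(r[3]-r[2]))
    print("circle diam",np.linalg.norm(np.subtract(*world([(127,222),(189,222)],.006,cam))), 2*np.linalg.norm(w[0]-w[1]))
s=pose(); cam=(c["mtx"],c["k1"],s@c["T_tool_cam"])
for d in(0,.011): print("tip pads px",proj([ (s@[0,y,d,1])[:3] for y in(-.019,.019)],cam))
E
```

```text
0 [[ 0.404 -0.368  0.006]
 [ 0.413 -0.285  0.006]
 [ 0.427 -0.198  0.006]
 [ 0.44  -0.119  0.006]] corner-corner rect
0.11663323107887807 0.05479816258171106 0.11812716622065117
circle diam 0.07903297264372708 0.16720172392324514
0.02 [[ 0.397 -0.375  0.006]
 [ 0.407 -0.288  0.006]
 [ 0.421 -0.198  0.006]
 [ 0.436 -0.114  0.006]] corner-corner rect
0.12215432357940484 0.05739215506287556 0.12371897745229103
circle diam 0.08277417357352491 0.1751165881132243
0.04 [[ 0.391 -0.382  0.006]
 [ 0.401 -0.291  0.006]
 [ 0.416 -0.197  0.006]
 [ 0.431 -0.11   0.006]] corner-corner rect
0.12767541607993155 0.05998614754404003 0.12931078868393078
circle diam 0.08651537450332256 0.1830314523032034
tip pads px [[241.98090301 257.29142975]
 [310.99553351 257.34574281]]
tip pads px [[243.73411709 249.44752365]
 [309.23050839 249.49887909]]
```

```bash
python3 - <<'E'
from h import *
c=arm.camera_params("wrist");cam=(c["mtx"],c["k1"],c["T_tool_cam"])
for x in(-.0095,.0095):
  for d in(.011,0,-.01,-.02,-.03,-.04): print(x,d,proj([(x,y,d) for y in(-.0192,.0192)],cam).round(0).tolist())
E
python3 -c "
import cv2;im=cv2.imread('pics/w2.png');cv2.imwrite('pics/w2c.png',cv2.resize(im[160:360,170:380],None,fx=3,fy=3))"
```

```text
-0.0095 0.011 [[244.0, 264.0], [309.0, 264.0]]
-0.0095 0 [[242.0, 273.0], [311.0, 273.0]]
-0.0095 -0.01 [[240.0, 281.0], [313.0, 282.0]]
-0.0095 -0.02 [[238.0, 291.0], [314.0, 291.0]]
-0.0095 -0.03 [[236.0, 301.0], [317.0, 301.0]]
-0.0095 -0.04 [[234.0, 313.0], [319.0, 313.0]]
0.0095 0.011 [[243.0, 234.0], [310.0, 234.0]]
0.0095 0 [[241.0, 241.0], [312.0, 241.0]]
0.0095 -0.01 [[239.0, 248.0], [314.0, 248.0]]
0.0095 -0.02 [[237.0, 256.0], [316.0, 256.0]]
0.0095 -0.03 [[235.0, 265.0], [318.0, 265.0]]
0.0095 -0.04 [[232.0, 275.0], [321.0, 275.0]]
```

View pics/w2c.png

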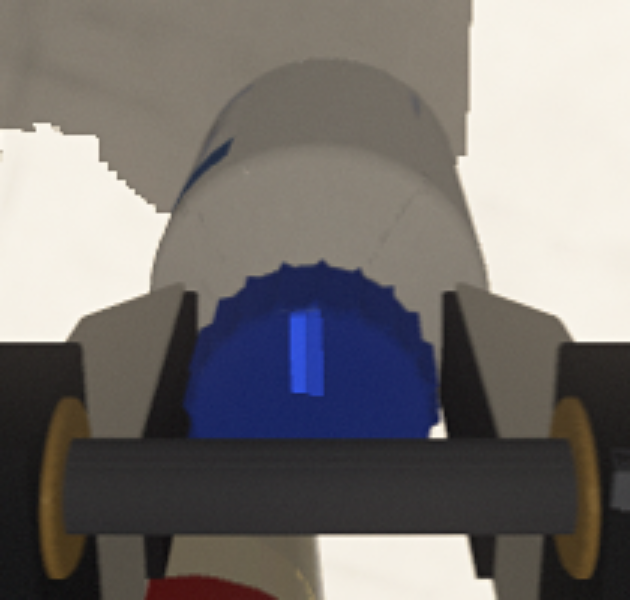

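The wrist geometry and scene view agree that the real fingertips sit about 25 mm behind the reported TCP. The jaws are therefore on the cap (38 mm opening), which is a good grip, and I'll use this offset from now on. Next I'll lift and carry.

```bash
python3 - <<'E'
from h import *
y=np.radians
A=tgt(.547,-.294,.185,y(95)); 
route(A,tgt(.45,-.24,.185,y(95)))
route(tgt(.45,-.24,.185,y(95)))
E
```

```text
xyz [ 3.400e-02 -1.000e-03 -2.062e+00] [ 0.007  0.001 -0.036] dist mm 124
xyz [ 1.037 -1.532  0.   ] [0. 0. 0.] dist mm 111
xyz [ 1.062 -1.539 -2.064] [ 0.007  0.001 -0.036] dist mm 167
```

Emit:
jog_arm(
  moves=[
    {"xyz": [0, 0, -1.0], "twist": [0, 0, 0], "grip": 1},
    {"xyz": [0, 0, -2.06], "twist": [0, 0, 0], "grip": 1},
    {"xyz": [0.3, -0.6, -2.06], "twist": [0, 0, 0], "grip": 1},
    {"xyz": [0.7, -1.4, -2.06], "twist": [0, 0, 0], "grip": 1},
    {"xyz": [1.06, -1.54, -2.06], "twist": [0, 0, 0], "grip": 1},
  ],
)

```text
clock: 3.5
position: [0.4453, -0.2403, 0.184]
ee_rot: [-2.131, -2.305, 0.004]
force: [1.0, -0.2, -1.1]
width: 0.4
```

```bash
python3 - <<'E'
from h import *
s=arm.observe();print(s["position"],s["width"]*92,s["force"],s["joints"].round(2))
route(tgt(.449,-.0315,.185,np.radians(115)))
E
```

```text
[ 0.44525433 -0.24028205  0.1839635 ] 36.78356466926824 [ 0.98897945 -0.19348538 -1.07177461] [ 0.73  0.3  -0.43  1.86  0.15  1.01  0.32]
xyz [ 3.464  0.334 -0.019] [-0.021 -0.003 -2.052] dist mm 209
```

Emit:
jog_arm(
  moves=[
    {"xyz": [0.9, 0.05, 0], "twist": [0, 0, -0.5], "grip": 1},
    {"xyz": [1.8, 0.15, 0], "twist": [0, 0, -1.0], "grip": 1},
    {"xyz": [2.7, 0.25, 0], "twist": [0, 0, -1.5], "grip": 1},
    {"xyz": [3.46, 0.33, 0], "twist": [0, 0, -2.05], "grip": 1},
    {"xyz": [3.46, 0.33, 0], "twist": [0, 0, -2.05], "grip": 1},
  ],
)

```text
clock: 4.12
position: [0.4518, -0.028, 0.1845]
ee_rot: [-1.675, -2.657, -0.001]
force: [-0.5, -1.0, -1.8]
width: 0.4
```

```bash
python3 - <<'E'
from h import *
im,cam=shot("wrist","w3.png")
s=arm.observe();print(s["position"],s["width"]*92,s["force"])
for c in blobs(im,(105,120,60),(130,255,255),200)[:2]: print(cv2.minEnclosingCircle(c))
E
```

```text
[ 0.45183791 -0.03050748  0.18433679] 36.979496107387874 [-0.9011405  -1.06686671 -1.91415074]
((275.8131103515625, 287.8343811035156), 42.96998596191406)
```

View pics/w3.png

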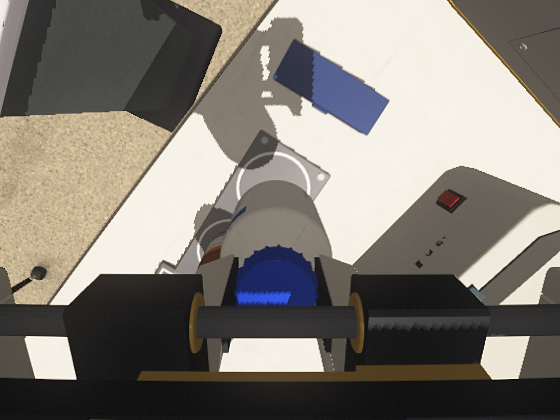

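Emit:
jog_arm(
  moves=[
    {"xyz": [0, -0.04, 0.8], "twist": [0, 0, 0], "grip": 1},
    {"xyz": [0, -0.04, 1.5], "twist": [0, 0, 0], "grip": 1},
    {"xyz": [0, -0.04, 1.8], "twist": [0, 0, 0], "grip": 1},
    {"xyz": [0, -0.04, 1.92], "twist": [0, 0, 0], "grip": 1},
    {"xyz": [0, -0.04, 1.92], "twist": [0, 0, 0], "grip": 1},
  ],
)

```text
clock: 4.8
position: [0.4504, -0.0342, 0.0696]
ee_rot: [1.688, 2.649, -0.002]
force: [0.1, 0.0, -1.4]
width: 0.398
```

```bash
python3 - <<'E'
from h import *
im,cam=shot("top");s=arm.observe();print(s["position"],s["width"]*92,s["force"])
cv2.imwrite("pics/t4.png",cv2.resize(im[120:260,130:350],None,fx=3.5,fy=3.5,interpolation=cv2.INTER_CUBIC))
E
```

```text
[ 0.45049464 -0.03390047  0.06966633] 36.62744582109987 [ 0.12808872 -0.00652305 -0.64775983]
```

Emit:
jog_arm(
  moves=[
    {"xyz": [0, 0, 0.025], "twist": [0, 0, 0], "grip": 1},
    {"xyz": [0, 0, 0.03], "twist": [0, 0, 0], "grip": 1},
  ],
)

```text
clock: 5.1
position: [0.4512, -0.0342, 0.0689]
ee_rot: [1.686, 2.648, -0.001]
force: [-4.3, -4.7, 20.7]
width: 0.398
```

Emit:
jog_arm(
  moves=[
    {"xyz": [0, 0, 0], "twist": [0, 0, 0], "grip": -1},
    {"xyz": [0, 0, 0], "twist": [0, 0, 0], "grip": -1},
    {"xyz": [0, 0, 0], "twist": [0, 0, 0], "grip": -1},
    {"xyz": [0, 0, 0], "twist": [0, 0, 0], "grip": -1},
  ],
)

```text
clock: 5.6
position: [0.4502, -0.0327, 0.0675]
ee_rot: [-1.685, -2.651, -0.0]
force: [0.7, 0.4, 0.4]
width: 0.788
```

Emit:
jog_arm(
  moves=[
    {"xyz": [0, 0, -0.6], "twist": [0, 0, 0], "grip": -1},
    {"xyz": [0, 0, -1.4], "twist": [0, 0, 0], "grip": -1},
    {"xyz": [0, 0, -2.2], "twist": [0, 0, 0], "grip": -1},
    {"xyz": [0, 0, -2.2], "twist": [0, 0, 0], "grip": -1},
  ],
)

```text
clock: 6.1
position: [0.4525, -0.0324, 0.2028]
ee_rot: [1.682, 2.647, 0.004]
force: [-0.1, -0.4, -0.6]
width: 1.001
```

```bash
python3 - <<'E'
from h import *
im,cam=shot("wrist","w5.png"); s=arm.observe();print(s["clock"],s["position"],s["width"]*92,s["force"])
for c in blobs(im,(105,120,60),(130,255,255),200)[:2]: p,r=cv2.minEnclosingCircle(c);print(p,world([p],.113,cam))
route(tgt(.39,-.2,.19,np.radians(75)),tgt(.5275,-.390,.19,np.radians(75)))
E
```

```text
6.15 [ 0.45122531 -0.03276053  0.20086506] 91.9241769869476 [-0.76809347  0.81080073 -0.17717098]
(269.96746826171875, 207.15679931640625) [[ 0.44737664 -0.03214583  0.113     ]]
xyz [-2.091 -2.107  0.18 ] [0.019 0.006 4.011] dist mm 178
xyz [-2.466  3.033  0.   ] [ 0. -0. -0.] dist mm 235
```

View pics/w5.png

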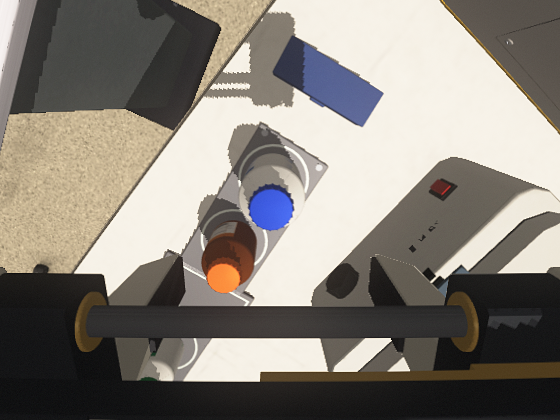

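The blue bottle stands upright on the left circle: its cap is at (270,207), which is (0.447,-0.032), about 2 mm off target. Brown was not moved. Next is the red cup.

```bash
python3 - <<'E'
from h import *
y=np.radians
A=pose()
for B in (tgt(.41,-.19,.2,y(104)),tgt(.527,-.3895,.19,y(100))): print(delta(A,B))
print(delta(tgt(.41,-.19,.2,y(104)),tgt(.527,-.3895,.19,y(100))))
E
```

```text
(array([-2.081, -1.734,  0.014]), array([0.016, 0.01 , 1.111]))
(array([-5.919, -1.38 ,  0.189]), array([0.017, 0.009, 1.511]))
(array([-3.698,  1.088,  0.167]), array([ 0. , -0. ,  0.4]))
```

Emit:
jog_arm(
  moves=[
    {"xyz": [-0.4, -0.8, 0], "twist": [0, 0, 0.4], "grip": -1},
    {"xyz": [-1.2, -1.3, 0], "twist": [0, 0, 0.7], "grip": -1},
    {"xyz": [-2.08, -1.73, 0], "twist": [0, 0, 1.1], "grip": -1},
    {"xyz": [-3.05, -1.65, 0.1], "twist": [0, 0, 1.3], "grip": -1},
    {"xyz": [-4.0, -1.55, 0.15], "twist": [0, 0, 1.51], "grip": -1},
  ],
)

```text
clock: 6.78
position: [0.4674, -0.2913, 0.1889]
ee_rot: [-2.02, -2.403, 0.002]
force: [0.8, 0.4, 0.5]
width: 1.001
```

```bash
python3 - <<'E'
from h import *
route(tgt(.527,-.3895,.19,np.radians(100)))
E
```

```text
xyz [-1.784  0.697 -0.022] [-0.012 -0.005 -0.009] dist mm 115
```

Emit:
jog_arm(
  moves=[
    {"xyz": [-0.9, 0.35, 0], "twist": [0, 0, 0], "grip": -1},
    {"xyz": [-1.78, 0.7, 0], "twist": [0, 0, 0], "grip": -1},
    {"xyz": [-1.78, 0.7, 0], "twist": [0, 0, 0], "grip": -1},
    {"xyz": [-1.78, 0.7, 0], "twist": [0, 0, 0], "grip": -1},
  ],
)

```text
clock: 7.28
position: [0.5273, -0.3862, 0.1887]
ee_rot: [-2.016, -2.405, -0.0]
force: [-0.0, 0.7, 0.6]
width: 0.998
```

```bash
python3 - <<'E'
from h import *
im,cam=shot("wrist","w6.png"); s=arm.observe();print(s["clock"],s["position"])
for c in blobs(im,(0,140,60),(6,255,255),500)[:2]: p,r=cv2.minEnclosingCircle(c);q=world([p],.074,cam)[0];print(p,r,q);route(tgt(q[0],q[1],.027,np.radians(100)))
p=proj([[.407,-.364,.006],[.468-.0,0-.468,.008]],cam);print(p)
E
```

```text
7.325 [ 0.52735963 -0.38573242  0.1893642 ]
(276.2573547363281, 207.12867736816406) 36.61326217651367 [ 0.52764709 -0.39034461  0.074     ]
xyz [-0.082 -0.005  2.706] [-0.008 -0.011  0.01 ] dist mm 162
(20.0, 256.5) 24.703338623046875 [ 0.3032739  -0.47846885  0.074     ]
xyz [-0.872 -3.944  2.71 ] [-0.008 -0.011  0.01 ] dist mm 292
[[163.77275495 143.8848346 ]
 [210.52523145 248.24978244]]
```

Emit:
jog_arm(
  moves=[
    {"xyz": [-0.08, 0, 0.9], "twist": [0, 0, 0], "grip": -1},
    {"xyz": [-0.08, 0, 1.8], "twist": [0, 0, 0], "grip": -1},
    {"xyz": [-0.08, 0, 2.4], "twist": [0, 0, 0], "grip": -1},
    {"xyz": [-0.08, 0, 2.7], "twist": [0, 0, 0], "grip": -1},
    {"xyz": [-0.08, 0, 2.7], "twist": [0, 0, 0], "grip": -1},
  ],
)

```text
clock: 7.95
position: [0.5283, -0.3912, 0.0282]
ee_rot: [-2.017, -2.407, 0.0]
force: [-0.3, -0.4, 0.3]
width: 0.997
```

Emit:
jog_arm(
  moves=[
    {"xyz": [0, 0, 0], "twist": [0, 0, 0], "grip": 1},
    {"xyz": [0, 0, 0], "twist": [0, 0, 0], "grip": 1},
    {"xyz": [0, 0, 0], "twist": [0, 0, 0], "grip": 1},
    {"xyz": [0, 0, 0], "twist": [0, 0, 0], "grip": 1},
    {"xyz": [0, 0, 0], "twist": [0, 0, 0], "grip": 1},
  ],
  force=35,
)

```text
clock: 8.57
position: [0.5291, -0.3925, 0.0294]
ee_rot: [2.018, 2.406, -0.0]
force: [-1.8, 0.9, 6.3]
width: 0.699
```

```bash
python3 - <<'E'
from h import *
im,cam=shot("wrist","w7.png"); s=arm.observe();print(s["clock"],s["position"],s["width"]*92,s["force"])
route(tgt(.5275,-.390,.14,np.radians(100)),tgt(.407,-.365,.14,np.radians(100)))
E
```

```text
8.625 [ 0.52918504 -0.39246706  0.02939439] 64.18093453384449 [-1.48943379  0.17151958  6.79099544]
xyz [ 0.043 -0.019 -1.843] [0.005 0.006 0.002] dist mm 111
xyz [ 0.759 -1.905 -0.   ] [-0. -0. -0.] dist mm 123
```

View pics/w7.png

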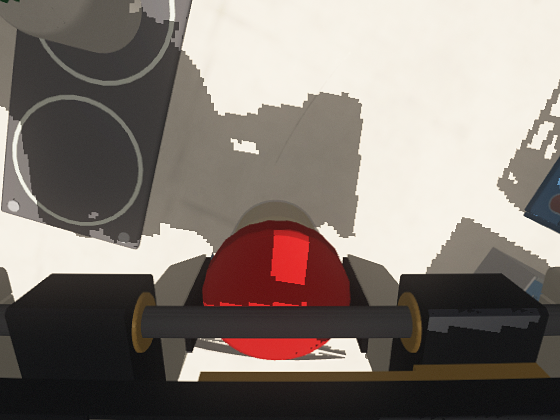

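```bash
python3 - <<'E'
from h import *
im=cv2.imread("pics/w7.png");c=arm.camera_params("wrist");cam=(c["mtx"],c["k1"],pose()@c["T_tool_cam"])
print(world([(78,160)],.006,cam))
im,cam=shot("wrist")
for b in blobs(im,(0,140,60),(6,255,255),500)[:1]: print(world([cv2.minAreaRect(b)[0]],.074,cam))
E
```

```text
[[ 0.40750049 -0.36286537  0.006     ]]
[[ 0.52587202 -0.37515483  0.074     ]]
```

Emit:
jog_arm(
  moves=[
    {"xyz": [0, 0, -0.5], "twist": [0, 0, 0], "grip": 1},
    {"xyz": [0.04, -0.02, -1.2], "twist": [0, 0, 0], "grip": 1},
    {"xyz": [0.3, -0.7, -1.2], "twist": [0, 0, 0], "grip": 1},
    {"xyz": [0.6, -1.4, -1.2], "twist": [0, 0, 0], "grip": 1},
    {"xyz": [0.8, -1.92, -1.2], "twist": [0, 0, 0], "grip": 1},
  ],
)

```text
clock: 9.3
position: [0.4048, -0.3644, 0.1005]
ee_rot: [-2.019, -2.406, 0.001]
force: [-0.2, 0.5, -1.0]
width: 0.701
```

```bash
python3 - <<'E'
from h import *
im,cam=shot("wrist","w8.png");s=arm.observe();print(s["clock"],s["position"],s["width"]*92,s["force"])
for b in blobs(im,(0,140,60),(6,255,255),500)[:1]: print(world([cv2.minAreaRect(b)[0]],.074+s["position"][2]-.0294,cam))
route(tgt(.4065,-.366,.036,np.radians(100)))
E
```

```text
9.35 [ 0.40020258 -0.36409439  0.10005841] 64.36690519421991 [-5.62844345  1.73264066 -2.04995283]
[[ 0.40166151 -0.34757055  0.14465841]]
xyz [-0.051  0.103  1.067] [-0.028 -0.009 -0.01 ] dist mm 64
```

Emit:
jog_arm(
  moves=[
    {"xyz": [-0.04, 0.1, 0.5], "twist": [0, 0, 0], "grip": 1},
    {"xyz": [-0.04, 0.1, 0.9], "twist": [0, 0, 0], "grip": 1},
    {"xyz": [-0.04, 0.1, 1.02], "twist": [0, 0, 0], "grip": 1},
    {"xyz": [-0.04, 0.1, 1.05], "twist": [0, 0, 0], "grip": 1},
  ],
)

```text
clock: 9.85
position: [0.4134, -0.3661, 0.0375]
ee_rot: [-2.018, -2.407, -0.0]
force: [-0.8, -0.2, 0.4]
width: 0.7
```

```bash
python3 - <<'E'
from h import *
arm.get_image("top");s=arm.observe();print(s["clock"],s["position"],s["width"]*92,s["force"])
route(tgt(.407,-.366,.0355,np.radians(100)))
E
```

```text
9.9 [ 0.41359966 -0.36628286  0.03776071] 64.17685924567945 [ 0.07615773 -0.43927285 -0.88656079]
xyz [ 0.024 -0.107  0.038] [0.001 0.001 0.004] dist mm 7
```

Emit:
jog_arm(
  moves=[
    {"xyz": [0.02, -0.11, 0], "twist": [0, 0, 0], "grip": 1},
    {"xyz": [0.02, -0.11, 0.03], "twist": [0, 0, 0], "grip": 1},
    {"xyz": [0.02, -0.11, 0.04], "twist": [0, 0, 0], "grip": 1},
  ],
)

```text
clock: 10.28
position: [0.4065, -0.3664, 0.0354]
ee_rot: [2.019, 2.406, -0.0]
force: [0.2, 0.8, 0.3]
width: 0.696
```

```bash
python3 - <<'E'
from h import *
arm.get_image("top");s=arm.observe();print(s["clock"],s["position"],s["width"]*92,s["force"])
E
```

```text
10.325 [ 0.40654126 -0.36631765  0.03535771] 64.5910838637495 [-0.65331521 -0.08797206  2.07582377]
```

Emit:
jog_arm(
  moves=[
    {"xyz": [0, 0, 0.01], "twist": [0, 0, 0], "grip": -1},
    {"xyz": [0, 0, 0.01], "twist": [0, 0, 0], "grip": -1},
    {"xyz": [0, 0, 0], "twist": [0, 0, 0], "grip": -1},
    {"xyz": [0, 0, 0], "twist": [0, 0, 0], "grip": -1},
  ],
)

```text
clock: 10.82
position: [0.4066, -0.3662, 0.0352]
ee_rot: [2.019, 2.407, 0.0]
force: [0.0, 0.3, 0.2]
width: 0.995
```

Emit:
jog_arm(
  moves=[
    {"xyz": [0, 0, -0.6], "twist": [0, 0, 0], "grip": -1},
    {"xyz": [0, 0, -1.4], "twist": [0, 0, 0], "grip": -1},
    {"xyz": [0, 0, -2.2], "twist": [0, 0, 0], "grip": -1},
    {"xyz": [0, 0, -2.9], "twist": [0, 0, 0], "grip": -1},
    {"xyz": [0, 0, -2.9], "twist": [0, 0, 0], "grip": -1},
  ],
)

```text
clock: 11.45
position: [0.4084, -0.3672, 0.2126]
ee_rot: [2.015, 2.402, -0.0]
force: [0.1, -0.1, -0.6]
width: 1.001
```

```bash
python3 - <<'E'
from h import *
im,cam=shot("wrist","w9.png"); s=arm.observe();print(s["clock"],s["position"],s["joints"].round(2))
for c in blobs(im,(0,140,60),(6,255,255),500)[:1]: p,r=cv2.minEnclosingCircle(c);print(p,r,world([p],.080,cam)[0])
im,cam=shot("top")
b=[c for c in blobs(im,(100,80,20),(130,255,140),150)]
for c in b:
    r=cv2.minAreaRect(c)
    if r[0][0]<200: w=world(cv2.boxPoints(r),.032,cam);print("box",world([r[0]],.032,cam)[0],w.round(4))
E
```

```text
11.5 [ 0.40721267 -0.36665956  0.2104279 ] [ 0.96  0.34 -0.42  1.73  0.16  1.1   0.66]
(272.4056091308594, 192.41607666015625) 35.0422477722168 [ 0.40470931 -0.3643283   0.08      ]
box [0.45491272 0.07702841 0.032     ] [[0.4083 0.1008 0.032 ]
 [0.5058 0.0914 0.032 ]
 [0.5016 0.0533 0.032 ]
 [0.4042 0.0628 0.032 ]]
```

The red cup is at (0.405,-0.364), within 3 mm of its circle. Next is the slide box.

```bash
python3 - <<'E'
from h import *
route(tgt(.43,.077,.22,np.radians(-5.5)))
E
```

```text
xyz [ 7.204  1.673 -0.186] [2.0000e-03 2.0000e-03 1.0552e+01] dist mm 444
```

Emit:
jog_arm(
  moves=[
    {"xyz": [0.9, 0.15, -0.19], "twist": [0, 0, 1.0], "grip": -1},
    {"xyz": [1.8, 0.35, -0.19], "twist": [0, 0, 2.0], "grip": -1},
    {"xyz": [2.6, 0.5, -0.19], "twist": [0, 0, 3.0], "grip": -1},
    {"xyz": [3.4, 0.7, -0.19], "twist": [0, 0, 4.0], "grip": -1},
    {"xyz": [4.0, 0.9, -0.19], "twist": [0, 0, 5.0], "grip": -1},
  ],
)

```text
clock: 12.18
position: [0.4168, -0.1183, 0.2192]
ee_rot: [-2.848, -1.321, 0.003]
force: [0.1, -0.1, -0.0]
width: 0.999
```

```bash
python3 - <<'E'
from h import *
print(arm.observe()["joints"].round(2));route(tgt(.43,.077,.22,np.radians(-5.5)))
E
```

```text
[ 0.56  0.15 -0.45  1.96  0.07  1.05 -0.63]
xyz [ 2.627 -1.934 -0.012] [-0.009  0.012  5.527] dist mm 196
```

Emit:
jog_arm(
  moves=[
    {"xyz": [0.6, -0.4, 0], "twist": [0, 0, 1.0], "grip": -1},
    {"xyz": [1.2, -0.8, 0], "twist": [0, 0, 2.0], "grip": -1},
    {"xyz": [1.7, -1.2, 0], "twist": [0, 0, 3.0], "grip": -1},
    {"xyz": [2.2, -1.6, 0], "twist": [0, 0, 4.0], "grip": -1},
    {"xyz": [2.63, -1.93, 0], "twist": [0, 0, 5.0], "grip": -1},
  ],
)

```text
clock: 12.8
position: [0.4295, 0.0761, 0.2191]
ee_rot: [3.141, -0.007, -0.004]
force: [-0.3, -0.2, 0.9]
width: 0.996
```

Emit:
jog_arm(
  moves=[
    {"xyz": [0, 0, 0], "twist": [0, 0, 0.5], "grip": -1},
    {"xyz": [0, 0, 0], "twist": [0, 0, 0.5], "grip": -1},
    {"xyz": [0, 0, 0], "twist": [0, 0, 0.5], "grip": -1},
  ],
)

```text
clock: 13.18
position: [0.4301, 0.0743, 0.2198]
ee_rot: [3.138, -0.134, -0.002]
force: [0.3, 0.7, -0.1]
width: 0.995
```

```bash
python3 - <<'E'
from h import *
im,cam=shot("wrist","w10.png"); s=arm.observe();print(s["clock"],s["position"],s["joints"].round(2),s["ee_rot"])
for c in blobs(im,(100,80,20),(130,255,220),800)[:3]:
    r=cv2.minAreaRect(c);w=world(cv2.boxPoints(r),.032,cam);print(np.round(r[0]),w.mean(0),np.linalg.norm(np.diff(w,axis=0),axis=1),w.round(4)[:,:2].tolist())
E
```

```text
13.225 [0.43027043 0.07431058 0.21996767] [ 0.16  0.16 -0.51  1.95  0.09  1.06 -2.04] [ 3.13837657e+00 -1.34995990e-01 -1.66429106e-03]
[270. 158.] [0.4554758  0.07821402 0.032     ] [0.03687441 0.09847864 0.03983652] [[0.5061, 0.0922], [0.503, 0.0554], [0.4047, 0.0628], [0.4081, 0.1025]]
[403. 169.] [ 0.43311321 -0.05977875  0.032     ] [0.04511747 0.05003054 0.04604191] [[0.4233, -0.0283], [0.465, -0.0454], [0.4437, -0.0907], [0.4005, -0.0747]]
```

View pics/w10.png

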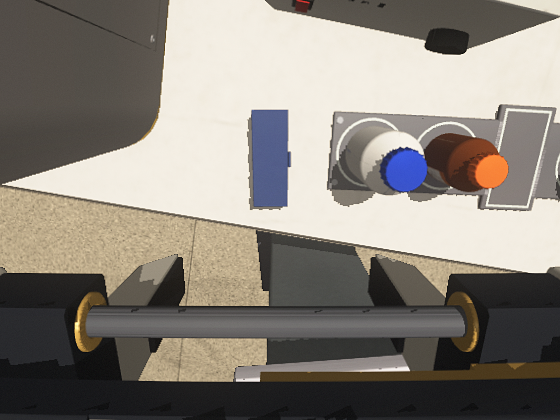

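```bash
python3 - <<'E'
from h import *
c=arm.camera_params("scene");cam=(c["mtx"],c["k1"],c["T"])
for P in([.452,-.335],[.452,-.26],[.46,-.30]):
    for z in(.11,.13,.15,.17): print(P,z,np.round((proj([[*P,z]],cam)[0]-[229,93])*3.5))
T=tgt(.547,-.296,.0613,np.radians(95))
for d in(-.02,-.03):
  for y in(-.019,-.038): print(d,y,[np.round((proj([(T@[x,y,d,1])[:3]],cam)[0]-[229,93])*3.5).tolist() for x in(-.0095,.0095)])
E
```

```text
[0.452, -0.335] 0.11 [295. 326.]
[0.452, -0.335] 0.13 [295. 300.]
[0.452, -0.335] 0.15 [296. 273.]
[0.452, -0.335] 0.17 [297. 245.]
[0.452, -0.26] 0.11 [227. 296.]
[0.452, -0.26] 0.13 [227. 270.]
[0.452, -0.26] 0.15 [228. 244.]
[0.452, -0.26] 0.17 [228. 218.]
[0.46, -0.3] 0.11 [271. 309.]
[0.46, -0.3] 0.13 [271. 283.]
[0.46, -0.3] 0.15 [272. 257.]
[0.46, -0.3] 0.17 [272. 230.]
-0.02 -0.019 [[346.0, 326.0], [327.0, 319.0]]
-0.02 -0.038 [[329.0, 333.0], [310.0, 326.0]]
-0.03 -0.019 [[346.0, 314.0], [328.0, 307.0]]
-0.03 -0.038 [[329.0, 320.0], [311.0, 313.0]]
```

The slide box lies at (270,158), centred near (0.4555,0.079), with its long axis at about -5° and its latch on the -y side. The hand's body would hit the standing bottles in a vertical placement, so I'll try gripping near one end with the hand leaned 30° back. First I test the reach while hovering.

```bash
cat >> h.py <<'E'
def gtcp(g,yaw,tilt):
    """reported TCP pose putting the real grasp point (44 mm behind it) at g"""
    T=tgt(*g,yaw,tilt); T[:3,3]+=.044*T[:3,2]; return T
E
python3 - <<'E'
from h import *
y=np.radians
H=gtcp((.4177,.0824,.14),y(-5.1),y(30)); print(H.round(3)); route(H,gtcp((.4177,.0824,.028),y(-5.1),y(30)))
E
```

```text
[[ 0.863 -0.089  0.498  0.44 ]
 [-0.077 -0.996 -0.044  0.08 ]
 [ 0.5    0.    -0.866  0.102]
 [ 0.     0.     0.     1.   ]]
xyz [ 0.148 -0.116  1.968] [-3.000e-03  3.006e+00  1.800e-02] dist mm 119
xyz [-0.933 -0.     1.617] [-0. -0.  0.] dist mm 112
```

Emit:
jog_arm(
  moves=[
    {"xyz": [0.05, -0.04, 0.4], "twist": [0, 0.8, 0], "grip": -1},
    {"xyz": [0.1, -0.08, 0.9], "twist": [0, 1.6, 0], "grip": -1},
    {"xyz": [0.15, -0.12, 1.4], "twist": [0, 2.4, 0], "grip": -1},
    {"xyz": [0.15, -0.12, 1.97], "twist": [0, 3.0, 0], "grip": -1},
    {"xyz": [0.15, -0.12, 1.97], "twist": [0, 3.0, 0], "grip": -1},
  ],
)

```text
clock: 13.85
position: [0.4486, 0.065, 0.1278]
ee_rot: [3.041, -0.15, 0.562]
force: [0.3, -0.7, -0.2]
width: 0.999
```

```bash
python3 - <<'E'
from h import *
y=np.radians
im,cam=shot("wrist","w11.png");print(pose().round(3),arm.observe()["joints"].round(2))
H=gtcp((.4177,.0824,.14),y(-5.1),y(30)); route(H,gtcp((.4177,.0824,.028),y(-5.1),y(30)))
E
```

```text
[[ 0.93  -0.101  0.353  0.448]
 [-0.085 -0.994 -0.062  0.066]
 [ 0.358  0.028 -0.933  0.127]
 [ 0.     0.     0.     1.   ]] [-0.51  0.09  0.07  2.38  0.53  0.41 -2.57]
xyz [-0.302 -0.245  0.321] [0.177 0.904 0.005] dist mm 30
xyz [-0.933 -0.     1.617] [-0. -0.  0.] dist mm 112
```

```bash
python3 - <<'E'
from h import *
c=arm.camera_params("wrist")
cam=(c["mtx"],c["k1"],tgt(.5475,-.2933,.2496,np.radians(95))@c["T_tool_cam"])
for z in(0,.05,.15): print("w1 centrifuge corner",z,world([(291,40),(305,58),(400,95),(322,12)],z,cam)[:,:2].round(3).tolist())
cam=(c["mtx"],c["k1"],tgt(.4303,.0743,.22,np.radians(-4.9))@c["T_tool_cam"])
for z in(0,.1): print("w10 analyser, centrifuge, knob",z,world([(158,110),(140,138),(268,5),(400,35),(447,52)],z,cam)[:,:2].round(3).tolist())
E
python3 -c "
import cv2,numpy as np
a=cv2.imread('pics/w1.png')[0:200,250:450];b=cv2.imread('pics/scene0.png')[90:250,180:400]
cv2.imwrite('pics/cmp.png',np.vstack([cv2.resize(a,(400,400)),cv2.resize(b,(400,200))])[:600])"
```

```text
w1 centrifuge corner 0 [[0.55, -0.144], [0.568, -0.161], [0.682, -0.19], [0.581, -0.113]]
w1 centrifuge corner 0.05 [[0.549, -0.152], [0.565, -0.167], [0.665, -0.193], [0.577, -0.124]]
w1 centrifuge corner 0.15 [[0.547, -0.168], [0.558, -0.179], [0.632, -0.198], [0.567, -0.148]]
w10 analyser, centrifuge, knob 0 [[0.516, 0.196], [0.488, 0.222], [0.607, 0.068], [0.569, -0.065], [0.549, -0.115]]
w10 analyser, centrifuge, knob 0.1 [[0.514, 0.164], [0.494, 0.183], [0.583, 0.068], [0.554, -0.032], [0.539, -0.069]]
```

```bash
python3 - <<'E'
from h import *
y=np.radians
route(tgt(.43,.06,.22,y(85)),tgt(.43,.06,.22,y(175)))
route(tgt(.43,.06,.22,y(-5)))
E
```

```text
xyz [ 0.282  0.166 -1.552] [ 1.783 -1.509 -8.941] dist mm 95
xyz [0. 0. 0.] [-0.  0. -9.] dist mm 0
xyz [ 0.282  0.166 -1.552] [ 0.175 -2.095 -0.051] dist mm 95
```

Emit:
jog_arm(
  moves=[
    {"xyz": [0.1, 0.06, -0.5], "twist": [0.06, -0.7, 0], "grip": -1},
    {"xyz": [0.2, 0.12, -1.0], "twist": [0.12, -1.4, 0], "grip": -1},
    {"xyz": [0.28, 0.17, -1.55], "twist": [0.17, -2.1, -0.05], "grip": -1},
    {"xyz": [0.28, 0.17, -1.55], "twist": [0.17, -2.1, -0.05], "grip": -1},
  ],
)

```text
clock: 14.4
position: [0.4331, 0.0595, 0.2237]
ee_rot: [-3.135, 0.143, -0.005]
force: [-0.9, 1.0, -1.5]
width: 1.001
```

```bash
python3 - <<'E'
from h import *
y=np.radians
print(arm.observe()["joints"].round(2));route(tgt(.43,.06,.22,y(85)))
E
```

```text
[-0.29  0.11  0.04  1.98 -0.01  1.05 -1.91]
xyz [-0.053 -0.004  0.061] [-4.000e-03 -2.800e-02 -9.021e+00] dist mm 5
```

Emit:
jog_arm(
  moves=[
    {"xyz": [-0.05, 0, 0.06], "twist": [0, 0, -1], "grip": -1},
    {"xyz": [-0.05, 0, 0.06], "twist": [0, 0, -2], "grip": -1},
    {"xyz": [-0.05, 0, 0.06], "twist": [0, 0, -3], "grip": -1},
    {"xyz": [-0.05, 0, 0.06], "twist": [0, 0, -4], "grip": -1},
    {"xyz": [-0.05, 0, 0.06], "twist": [0, 0, -5], "grip": -1},
  ],
)

```text
clock: 15.02
position: [0.4265, 0.0601, 0.2168]
ee_rot: [-2.899, -1.209, -0.0]
force: [-0.7, -0.1, 0.2]
width: 0.997
```

Emit:
jog_arm(
  moves=[
    {"xyz": [0, 0, 0], "twist": [0, 0, -1], "grip": -1},
    {"xyz": [0, 0, 0], "twist": [0, 0, -2], "grip": -1},
    {"xyz": [0, 0, 0], "twist": [0, 0, -3], "grip": -1},
    {"xyz": [0, 0, 0], "twist": [0, 0, -4], "grip": -1},
    {"xyz": [0, 0, 0], "twist": [0, 0, -5], "grip": -1},
  ],
)

```text
clock: 15.65
position: [0.4265, 0.0601, 0.2168]
ee_rot: [-2.116, -2.321, -0.001]
force: [0.3, -0.1, 1.1]
width: 1.001
```

Emit:
jog_arm(
  moves=[
    {"xyz": [0, 0, 0], "twist": [0, 0, -1], "grip": -1},
    {"xyz": [0, 0, 0], "twist": [0, 0, -2], "grip": -1},
    {"xyz": [0, 0, 0], "twist": [0, 0, -3], "grip": -1},
    {"xyz": [0, 0, 0], "twist": [0, 0, -4], "grip": -1},
    {"xyz": [0, 0, 0], "twist": [0, 0, -5], "grip": -1},
  ],
)

```text
clock: 16.27
position: [0.4264, 0.0601, 0.2168]
ee_rot: [-0.937, -2.998, -0.001]
force: [-0.3, -0.3, 0.2]
width: 0.998
```

Emit:
jog_arm(
  moves=[
    {"xyz": [0, 0, 0], "twist": [0, 0, -1], "grip": -1},
    {"xyz": [0, 0, 0], "twist": [0, 0, -2], "grip": -1},
    {"xyz": [0, 0, 0], "twist": [0, 0, -3], "grip": -1},
    {"xyz": [0, 0, 0], "twist": [0, 0, -3], "grip": -1},
  ],
)

```text
clock: 16.77
position: [0.4266, 0.0601, 0.217]
ee_rot: [-0.141, -3.138, -0.002]
force: [1.0, -0.8, 0.1]
width: 1.003
```

```bash
python3 - <<'E'
from h import *
y=np.radians
arm.get_image("top");print(arm.observe()["joints"].round(2));H=tgt(.4875,.0765,.10,y(174.9));route(H,tgt(.4875,.0765,-.013,y(174.9)))
E
```

```text
[-0.06  0.12 -0.22  1.98  0.03  1.04  1.18]
xyz [-0.984  0.364  1.952] [ 0.007 -0.003 -0.021] dist mm 133
xyz [ 0.    -0.     1.883] [ 0. -0.  0.] dist mm 113
```

Emit:
jog_arm(
  moves=[
    {"xyz": [-0.5, 0.18, 0.6], "twist": [0, 0, 0], "grip": -1},
    {"xyz": [-0.98, 0.36, 1.2], "twist": [0, 0, 0], "grip": -1},
    {"xyz": [-0.98, 0.36, 2.0], "twist": [0, 0, 0], "grip": -1},
    {"xyz": [-0.98, 0.36, 2.8], "twist": [0, 0, 0], "grip": -1},
    {"xyz": [-0.98, 0.36, 2.8], "twist": [0, 0, 0], "grip": -1},
  ],
)

```text
clock: 17.45
position: [0.4848, 0.0762, 0.047]
ee_rot: [-0.144, -3.131, 0.0]
force: [0.2, -0.5, 0.0]
width: 0.999
```

```bash
python3 - <<'E'
from h import *
im,cam=shot("wrist","w12.png");s=arm.observe();print(s["position"],s["force"])
route(tgt(.4875,.0765,-.013,np.radians(174.9)))
for c in blobs(im,(100,80,20),(130,255,220),800)[:2]:
    r=cv2.minAreaRect(c);w=world(cv2.boxPoints(r),.032,cam);print(np.round(r[0]),w.mean(0),w.round(4)[:,:2].tolist())
E
```

```text
[0.48660819 0.07664871 0.04920164] [-0.00514596 -0.64435675  0.88605242]
xyz [-0.018 -0.002  1.037] [ 0.004 -0.018 -0.012] dist mm 62
[274. 192.] [0.45530675 0.07793402 0.032     ] [[0.5029, 0.052], [0.4036, 0.0654], [0.4074, 0.1012], [0.5073, 0.0932]]
[ 18. 242.] [ 0.46879975 -0.07806348  0.032     ] [[0.4871, -0.0957], [0.4486, -0.0829], [0.4506, -0.061], [0.4889, -0.0726]]
```

View pics/w12.png

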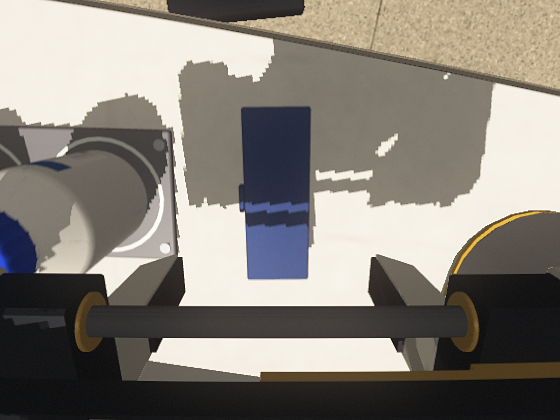

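Emit:
jog_arm(
  moves=[
    {"xyz": [-0.02, 0, 0.6], "twist": [0, 0, 0], "grip": -1},
    {"xyz": [-0.02, 0, 1.0], "twist": [0, 0, 0], "grip": -1},
    {"xyz": [-0.02, 0, 1.03], "twist": [0, 0, 0], "grip": -1},
    {"xyz": [-0.02, 0, 1.03], "twist": [0, 0, 0], "grip": -1},
  ],
)

```text
clock: 18.0
position: [0.4903, 0.0771, -0.0103]
ee_rot: [0.141, 3.136, 0.003]
force: [1.2, -0.0, -0.4]
width: 1.0
```

Emit:
jog_arm(
  moves=[
    {"xyz": [0, 0, 0.05], "twist": [0, 0, 0], "grip": -1},
    {"xyz": [0, 0, 0.05], "twist": [0, 0, 0], "grip": -1},
  ],
)

```text
clock: 18.25
position: [0.4895, 0.0768, -0.0144]
ee_rot: [0.14, 3.137, 0.003]
force: [0.5, 1.2, -0.5]
width: 1.001
```

Emit:
jog_arm(
  moves=[
    {"xyz": [0, 0, 0.05], "twist": [0, 0, 0], "grip": -1},
    {"xyz": [0, 0, 0.05], "twist": [0, 0, 0], "grip": -1},
  ],
)

```text
clock: 18.5
position: [0.489, 0.0767, -0.0182]
ee_rot: [-0.14, -3.138, -0.002]
force: [0.9, 1.3, 0.2]
width: 0.999
```

Emit:
jog_arm(
  moves=[
    {"xyz": [0, 0, 0.04], "twist": [0, 0, 0], "grip": -1},
    {"xyz": [0, 0, 0.04], "twist": [0, 0, 0], "grip": -1},
  ],
)

```text
clock: 18.75
position: [0.4892, 0.0768, -0.0198]
ee_rot: [0.14, 3.138, 0.002]
force: [-2.6, 0.1, 12.3]
width: 1.003
```

Emit:
jog_arm(
  moves=[
    {"xyz": [0, 0, 0.03], "twist": [0, 0, 0], "grip": -1},
    {"xyz": [0, 0, 0.03], "twist": [0, 0, 0], "grip": -1},
  ],
)

```text
clock: 19.0
position: [0.4893, 0.0768, -0.02]
ee_rot: [0.14, 3.137, 0.002]
force: [-10.3, -0.7, 41.3]
width: 0.994
```

Touch probe: the tips meet the table at a reported z of -0.0197, so they stand 20 mm behind the reported TCP. I'll update the helper with that and tilt 20° for the grasp.

Emit:
jog_arm(
  moves=[
    {"xyz": [0, 0, -0.6], "twist": [0, 0, 0], "grip": -1},
    {"xyz": [0, 0, -0.6], "twist": [0, 0, 0], "grip": -1},
  ],
)

```text
clock: 19.25
position: [0.4906, 0.0769, 0.0156]
ee_rot: [0.14, 3.135, 0.003]
force: [-0.6, 0.8, -0.4]
width: 1.004
```

```bash
sed -i 's/\.044\*T/.039*T/; s/44 mm/39 mm/' h.py; python3 - <<'E'
from h import *
y=np.radians
print(pose()[:3,3]);G=gtcp((.4892,.0757,.037),y(174.9),y(20));print(G[:3,3]);route(G)
E
```

```text
[0.49060524 0.07692116 0.01558386]
[4.75914022e-01 7.68857420e-02 3.51987789e-04]
xyz [ 0.245 -0.023  0.253] [0.014 2.02  0.   ] dist mm 21
```

Emit:
jog_arm(
  moves=[
    {"xyz": [0.12, -0.01, 0], "twist": [0, 1.0, 0], "grip": -1},
    {"xyz": [0.24, -0.02, 0.1], "twist": [0, 2.02, 0], "grip": -1},
    {"xyz": [0.24, -0.02, 0.25], "twist": [0, 2.02, 0], "grip": -1},
    {"xyz": [0.24, -0.02, 0.25], "twist": [0, 2.02, 0], "grip": -1},
  ],
)

```text
clock: 19.75
position: [0.4733, 0.0767, -0.0028]
ee_rot: [-0.124, -2.786, -0.023]
force: [-0.5, 0.1, 0.3]
width: 0.999
```

```bash
python3 - <<'E'
from h import *
y=np.radians
arm.get_image("top");s=arm.observe();print(s["position"],s["force"]);G=gtcp((.4892,.0757,.037),y(174.9),y(20));route(G)
E
```

```text
[ 0.47328139  0.07696571 -0.00185675] [-1.50742731 -1.11091419  0.06839941]
xyz [-0.028  0.003 -0.05 ] [ 0.003 -0.019  0.006] dist mm 3
```

Emit:
jog_arm(
  moves=[
    {"xyz": [-0.03, 0, -0.05], "twist": [0, 0, 0], "grip": -1},
    {"xyz": [-0.03, 0, -0.05], "twist": [0, 0, 0], "grip": 1},
    {"xyz": [-0.03, 0, -0.05], "twist": [0, 0, 0], "grip": 1},
    {"xyz": [-0.03, 0, -0.05], "twist": [0, 0, 0], "grip": 1},
    {"xyz": [-0.03, 0, -0.05], "twist": [0, 0, 0], "grip": 1},
  ],
  force=50,
)

```text
clock: 20.42
position: [0.4773, 0.0765, 0.001]
ee_rot: [-0.124, -2.787, -0.024]
force: [0.3, -0.7, -0.6]
width: 0.614
```

Emit:
jog_arm(
  moves=[
    {"xyz": [0, 0, 0], "twist": [0, 0, 0], "grip": 1},
    {"xyz": [0, 0, 0], "twist": [0, 0, 0], "grip": 1},
    {"xyz": [0, 0, 0], "twist": [0, 0, 0], "grip": 1},
  ],
)

```text
clock: 20.8
position: [0.4773, 0.0766, 0.0009]
ee_rot: [-0.124, -2.786, -0.024]
force: [0.5, 0.4, -1.2]
width: 0.393
```

```bash
python3 - <<'E'
from h import *
im,cam=shot("wrist","w13.png");s=arm.observe();print(s["clock"],s["position"],s["width"]*92,s["force"],s["joints"].round(2))
A=pose();L=A.copy();L[2,3]+=.13;print(delta(A,L))
E
```

```text
20.85 [0.47730502 0.0766195  0.00089951] 36.35870138495865 [ 0.56989018  1.03540608 -0.83577406] [-0.03  0.7  -0.24  1.79  0.04  1.01  1.21]
(array([ 0.748,  0.003, -2.033]), array([ 0., -0.,  0.]))
```

Emit:
jog_arm(
  moves=[
    {"xyz": [0.15, 0, -0.4], "twist": [0, 0, 0], "grip": 1},
    {"xyz": [0.4, 0, -1.1], "twist": [0, 0, 0], "grip": 1},
    {"xyz": [0.66, 0, -1.8], "twist": [0, 0, 0], "grip": 1},
    {"xyz": [0.92, 0, -2.5], "twist": [0, 0, 0], "grip": 1},
    {"xyz": [0.92, 0, -2.5], "twist": [0, 0, 0], "grip": 1},
  ],
)

```text
clock: 21.48
position: [0.4792, 0.0768, 0.1636]
ee_rot: [-0.124, -2.792, -0.026]
force: [0.1, 0.1, -1.7]
width: 0.391
```

```bash
python3 - <<'E'
from h import *
y=np.radians
im,cam=shot("wrist","w14.png");s=arm.observe();print(s["clock"],s["position"],s["width"]*92,s["force"])
# grasp offset: box centre relative to rep TCP at grasp
T0=tgt(.4773,.0766,.0009,y(174.9),y(20)); Bx=tgt(.4553,.0787,0,y(-5.1)) ; Bx[:3,:3]=R.from_euler('z',y(-5.1)).as_matrix()
rel=np.linalg.inv(T0)@Bx; np.save("rel.npy",rel)
P=np.eye(4);P[:3,:3]=R.from_euler('z',y(-7.15)).as_matrix();P[:3,3]=.4280,-.1980,.006
D=P@np.linalg.inv(rel);print(D[:3,3]); U=D.copy();U[2,3]+=.158
route(U,D)
E
```

```text
21.525 [0.47812837 0.07644328 0.16175201] 35.908554657065906 [ 0.12768695 -1.04326459 -2.27818551]
[ 0.4499108  -0.20088563  0.0069    ]
xyz [ 0.075 -4.646 -0.038] [-0.06  -0.004  0.196] dist mm 279
xyz [-0.901  0.     2.475] [-0.  0.  0.] dist mm 158
```

View pics/w14.png

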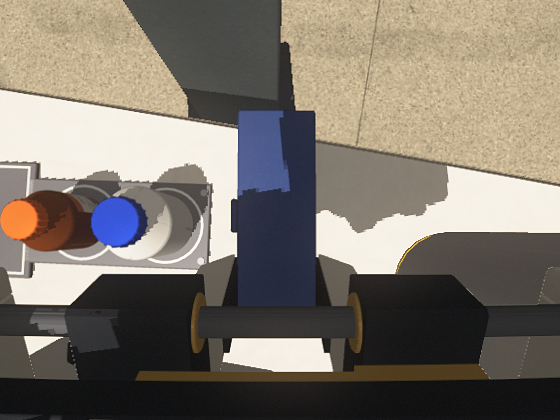

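Emit:
jog_arm(
  moves=[
    {"xyz": [0, -0.9, 0], "twist": [0, 0, 0], "grip": 1},
    {"xyz": [0, -1.8, 0], "twist": [0, 0, 0.1], "grip": 1},
    {"xyz": [0.05, -2.7, 0], "twist": [0, 0, 0.1], "grip": 1},
    {"xyz": [0.07, -3.6, 0], "twist": [0, 0, 0.2], "grip": 1},
    {"xyz": [0.07, -4.3, 0], "twist": [-0.06, 0, 0.2], "grip": 1},
  ],
)

```text
clock: 22.15
position: [0.449, -0.1823, 0.1605]
ee_rot: [-0.177, -2.781, -0.03]
force: [0.9, 0.2, -1.8]
width: 0.389
```

```bash
python3 - <<'E'
from h import *
y=np.radians
im,cam=shot("wrist","w15.png");s=arm.observe();print(s["clock"],s["position"],s["width"]*92,s["force"])
for n in("w13","w14","w15"):
    c=blobs(cv2.imread(f"pics/{n}.png"),(100,80,15),(130,255,220),800)[0]; print(n,cv2.boundingRect(c))
rel=np.load("rel.npy");P=np.eye(4);P[:3,:3]=R.from_euler('z',y(-7.15)).as_matrix();P[:3,3]=.4280,-.1980,.006
D=P@np.linalg.inv(rel);U=D.copy();U[2,3]+=.158;V=D.copy();V[2,3]+=.06
route(U,V,D)
E
```

```text
22.2 [ 0.44760185 -0.18927558  0.16035856] 35.955276985644105 [-0.68663748 -6.94553444 -1.03147353]
w13 (231, 110, 86, 196)
w14 (237, 110, 79, 196)
w15 (231, 111, 86, 195)
xyz [-0.034 -0.187 -0.092] [-0.012 -0.037 -0.056] dist mm 13
xyz [-0.559  0.     1.535] [-0.  0.  0.] dist mm 98
xyz [-0.342  0.     0.94 ] [-0.  0.  0.] dist mm 60
```

Emit:
jog_arm(
  moves=[
    {"xyz": [0, -0.2, 0], "twist": [0, 0, 0], "grip": 1},
    {"xyz": [0, -0.2, 0], "twist": [0, 0, 0], "grip": 1},
    {"xyz": [0, -0.2, 0], "twist": [0, 0, 0], "grip": 1},
  ],
)

```text
clock: 22.58
position: [0.4491, -0.1907, 0.1615]
ee_rot: [-0.172, -2.784, -0.031]
force: [-0.2, 0.4, -1.6]
width: 0.39
```

```bash
python3 - <<'E'
from h import *
y=np.radians
im,cam=shot("wrist","w16.png");s=arm.observe();print(s["clock"],s["position"],s["width"]*92,s["force"])
rel=np.load("rel.npy");P=np.eye(4);P[:3,:3]=R.from_euler('z',y(-7.15)).as_matrix();P[:3,3]=.4280,-.1980,.006
D=P@np.linalg.inv(rel);U=D.copy();U[2,3]+=.158;V=D.copy();V[2,3]+=.06
route(U,V,D)
E
```

```text
22.625 [ 0.44922032 -0.19074233  0.16168441] 35.88913786868028 [ 0.16444513  0.05889144 -0.90582869]
xyz [-0.012 -0.166 -0.061] [-0.003 -0.022  0.008] dist mm 11
xyz [-0.559  0.     1.535] [-0.  0.  0.] dist mm 98
xyz [-0.342  0.     0.94 ] [-0.  0.  0.] dist mm 60
```

View pics/w16.png

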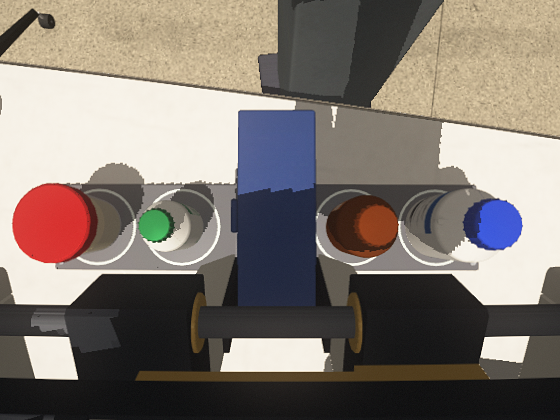

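Emit:
jog_arm(
  moves=[
    {"xyz": [-0.01, -0.17, -0.06], "twist": [0, 0, 0], "grip": 1},
    {"xyz": [-0.2, -0.17, 0.5], "twist": [0, 0, 0], "grip": 1},
    {"xyz": [-0.4, -0.17, 1.0], "twist": [0, 0, 0], "grip": 1},
    {"xyz": [-0.57, -0.17, 1.47], "twist": [0, 0, 0], "grip": 1},
    {"xyz": [-0.57, -0.17, 1.47], "twist": [0, 0, 0], "grip": 1},
  ],
)

```text
clock: 23.25
position: [0.448, -0.2025, 0.0661]
ee_rot: [-0.174, -2.78, -0.031]
force: [-0.5, -0.0, -1.1]
width: 0.395
```

```bash
python3 - <<'E'
from h import *
y=np.radians
im,cam=shot("wrist","w17.png");s=arm.observe();print(s["clock"],s["position"],s["width"]*92,s["force"])
rel=np.load("rel.npy");P=np.eye(4);P[:3,:3]=R.from_euler('z',y(-7.15)).as_matrix();P[:3,3]=.4280,-.1980,.006
D=P@np.linalg.inv(rel);V=D.copy();V[2,3]+=.008
route(V,D)
route(D)
E
```

```text
23.3 [ 0.4489689  -0.20271179  0.06739206] 36.166616802962245 [ 0.61811332 -0.35582184  0.01888052]
xyz [-0.314  0.033  0.816] [-0.003 -0.029 -0.004] dist mm 53
xyz [-0.046  0.     0.125] [-0.  0.  0.] dist mm 8
xyz [-0.361  0.033  0.942] [-0.003 -0.029 -0.004] dist mm 61
```

Emit:
jog_arm(
  moves=[
    {"xyz": [-0.1, 0.03, 0.3], "twist": [0, 0, 0], "grip": 1},
    {"xyz": [-0.22, 0.03, 0.6], "twist": [0, 0, 0], "grip": 1},
    {"xyz": [-0.31, 0.03, 0.82], "twist": [0, 0, 0], "grip": 1},
    {"xyz": [-0.34, 0.03, 0.89], "twist": [0, 0, 0], "grip": 1},
    {"xyz": [-0.34, 0.03, 0.89], "twist": [0, 0, 0], "grip": 1},
  ],
)

```text
clock: 23.92
position: [0.4502, -0.201, 0.0101]
ee_rot: [-0.175, -2.784, -0.03]
force: [0.2, -0.4, -1.5]
width: 0.396
```

```bash
python3 - <<'E'
from h import *
y=np.radians
im,cam=shot("wrist","w18.png");s=arm.observe();print(s["clock"],s["position"],s["width"]*92,s["force"])
rel=np.load("rel.npy");P=np.eye(4);P[:3,:3]=R.from_euler('z',y(-7.15)).as_matrix();P[:3,3]=.4280,-.1980,.006
D=P@np.linalg.inv(rel)
route(D)
E
```

```text
23.975 [ 0.45035566 -0.2010078   0.01038261] 35.7855340540679 [-0.37368702 -0.2568083  -1.40132787]
xyz [-0.013  0.001  0.057] [-0.003 -0.02  -0.005] dist mm 4
```

Emit:
jog_arm(
  moves=[
    {"xyz": [-0.02, 0, 0.04], "twist": [0, 0, 0], "grip": 1},
    {"xyz": [-0.02, 0, 0.055], "twist": [0, 0, 0], "grip": 1},
    {"xyz": [-0.02, 0, 0.055], "twist": [0, 0, 0], "grip": 1},
  ],
)

```text
clock: 24.35
position: [0.4505, -0.201, 0.0069]
ee_rot: [-0.175, -2.785, -0.03]
force: [1.6, -0.1, 0.9]
width: 0.393
```

Emit:
jog_arm(
  moves=[
    {"xyz": [0, 0, 0], "twist": [0, 0, 0], "grip": -0.3},
    {"xyz": [0, 0, 0], "twist": [0, 0, 0], "grip": -0.3},
    {"xyz": [0, 0, 0], "twist": [0, 0, 0], "grip": -0.3},
    {"xyz": [0, 0, 0], "twist": [0, 0, 0], "grip": -0.3},
  ],
)

```text
clock: 24.85
position: [0.4501, -0.2009, 0.0066]
ee_rot: [-0.175, -2.784, -0.03]
force: [-0.3, -0.1, -0.1]
width: 0.644
```

Emit:
jog_arm(
  moves=[
    {"xyz": [0.15, 0, -0.4], "twist": [0, 0, 0], "grip": -0.3},
    {"xyz": [0.4, 0, -1.1], "twist": [0, 0, 0], "grip": -0.3},
    {"xyz": [0.66, 0, -1.8], "twist": [0, 0, 0], "grip": -0.3},
    {"xyz": [0.92, 0, -2.5], "twist": [0, 0, 0], "grip": -0.3},
    {"xyz": [0.92, 0, -2.5], "twist": [0, 0, 0], "grip": -0.3},
  ],
)

```text
clock: 25.48
position: [0.4521, -0.2013, 0.1695]
ee_rot: [-0.176, -2.79, -0.028]
force: [0.9, 0.0, -0.5]
width: 0.65
```

```bash
python3 - <<'E'
from h import *
im,cam=shot("wrist","w19.png");s=arm.observe();print(s["clock"],s["position"],s["width"]*92,s["force"])
for c in blobs(im,(100,80,15),(130,255,220),2000)[:2]:
    r=cv2.minAreaRect(c);w=world(cv2.boxPoints(r),.038,cam);print(np.round(r[0]),w.mean(0),w.round(4)[:,:2].tolist())
route(tgt(.4795,-.4676,.20,np.radians(180)))
E
```

```text
25.525 [ 0.45105316 -0.20103712  0.16765891] 59.90280731845114 [-0.57474527 -1.11123917 -0.11999701]
[275. 221.] [ 0.42824644 -0.1994939   0.038     ] [[0.3772, -0.2128], [0.382, -0.174], [0.4793, -0.1864], [0.4745, -0.2247]]
[499. 216.] [0.45058417 0.009453   0.038     ] [[0.4246, -0.0139], [0.4312, 0.0399], [0.4768, 0.0326], [0.4699, -0.0208]]
xyz [-0.782 -4.349 -0.852] [ 0.118 -2.    -0.713] dist mm 270
```

View pics/w19.png

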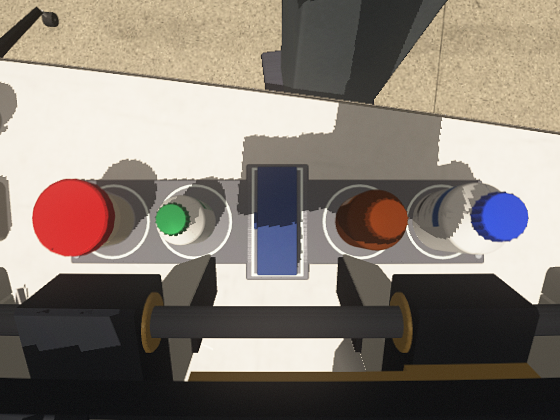

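The box lies flat inside the outline, centred at (275,221), which is (0.428,-0.199) with yaw -7.15°, and both bottles are untouched. Forceps next. The yellow cup is close to the hand's body, so I'll descend about 28 mm to the +y side and let the closing finger draw the forceps in.

```bash
python3 - <<'E'
from h import *
route(tgt(.5235,-.44,.18,np.radians(178.7)))
E
```

```text
xyz [-1.525 -3.801 -0.769] [ 0.095 -2.001 -0.585] dist mm 250
```

Emit:
jog_arm(
  moves=[
    {"xyz": [-0.2, -0.7, -0.6], "twist": [0, -0.5, -0.1], "grip": -1},
    {"xyz": [-0.5, -1.5, -0.77], "twist": [0, -1.0, -0.3], "grip": -1},
    {"xyz": [-0.8, -2.3, -0.77], "twist": [0.05, -1.5, -0.4], "grip": -1},
    {"xyz": [-1.2, -3.1, -0.77], "twist": [0.1, -2.0, -0.58], "grip": -1},
    {"xyz": [-1.52, -3.8, -0.77], "twist": [0.1, -2.0, -0.58], "grip": -1},
  ],
)

```text
clock: 26.15
position: [0.5203, -0.4422, 0.1773]
ee_rot: [-0.04, -3.137, 0.0]
force: [0.4, -0.1, 1.1]
width: 1.001
```

Emit:
jog_arm(
  moves=[
    {"xyz": [0, 0, 0], "twist": [0, 0, 0], "grip": -1},
    {"xyz": [0, 0, 0], "twist": [0, 0, 0], "grip": -1},
  ],
)

```text
clock: 26.4
position: [0.5221, -0.4387, 0.1769]
ee_rot: [-0.036, -3.136, -0.003]
force: [0.7, -0.0, 0.2]
width: 1.004
```

```bash
python3 - <<'E'
from h import *
im,cam=shot("wrist","w20.png");s=arm.observe();print(s["clock"],s["position"],s["joints"].round(2))
p=proj([[.587,-.4699,.008],[.460,-.4669,.008],[.5002,-.5795,.074]],cam).round();print(p.tolist())
for c in blobs(im,(18,140,80),(30,255,255),500)[:1]: q,r=cv2.minEnclosingCircle(c);print("yellow",q,world([q],.074,cam))
c0=np.clip(p[:2].mean(0)-[110,90],0,None).astype(int)
g=im[c0[1]:c0[1]+180,c0[0]:c0[0]+220];print("crop",c0)
cv2.imwrite("pics/w20c.png",cv2.resize(g,None,fx=3,fy=3))
route(tgt(.5235,-.44,.1,np.radians(178.7)))
E
```

```text
26.45 [ 0.52245737 -0.43817496  0.17747444] [ 0.69  0.56 -0.12  1.44  0.07  1.15  2.11]
[[248.0, 249.0], [245.0, 126.0], [103.0, 185.0]]
yellow (104.5, 181.0) [[ 0.49717938 -0.57790988  0.074     ]]
crop [136  97]
xyz [-0.024 -0.032  1.291] [ 0.01  -0.026  0.004] dist mm 78
```

View pics/w20c.png

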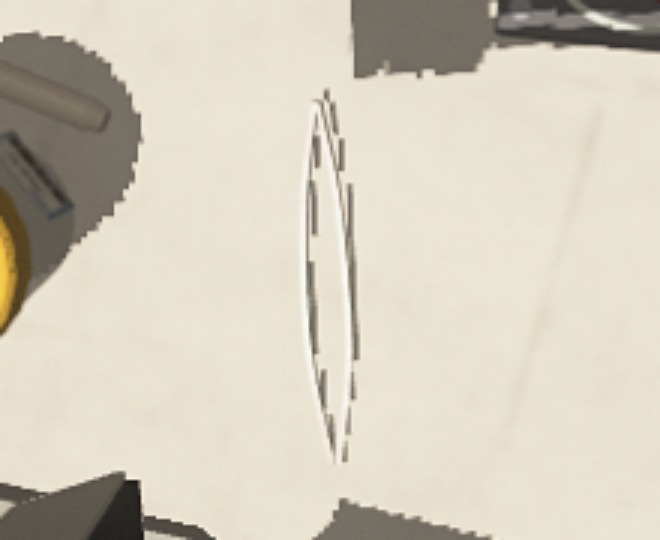

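```bash
python3 - <<'E'
from h import *
c=arm.camera_params("wrist");cam=(c["mtx"],c["k1"],pose()@c["T_tool_cam"])
q=world(np.array([(318,98),(338,463),(306,270),(352,270)])/3+[136,97],.009,cam);print(q.round(4));v=q[1]-q[0];print(np.linalg.norm(v),np.degrees(np.arctan2(v[1],v[0])),"mid",q[:2].mean(0),"legs",np.linalg.norm(q[2]-q[3]))
m=q[:2].mean(0);a=np.arctan2(v[1],v[0])
H=tgt(m[0],m[1]+.028,.05,a+np.pi);route(H,tgt(m[0],m[1]+.028,-.016,a+np.pi));print(H[:3,3],np.degrees(a)+180)
E
```

```text
[[ 0.4638 -0.4692  0.009 ]
 [ 0.5899 -0.4683  0.009 ]
 [ 0.5199 -0.4759  0.009 ]
 [ 0.5203 -0.4605  0.009 ]]
0.1261414365086006 0.40303997751696496 mid [ 0.52687027 -0.46871406  0.009     ] legs 0.015401798321630219
xyz [-0.084 -0.044  2.124] [ 0.01  -0.026 -0.166] dist mm 128
xyz [-0.   0.   1.1] [ 0.  0. -0.] dist mm 66
[ 0.52687027 -0.44071406  0.05      ] 180.40303997751695
```

Emit:
jog_arm(
  moves=[
    {"xyz": [-0.07, -0.04, 0.9], "twist": [0, 0, -0.17], "grip": -1},
    {"xyz": [-0.07, -0.04, 1.8], "twist": [0, 0, -0.17], "grip": -1},
    {"xyz": [-0.07, -0.04, 2.5], "twist": [0, 0, -0.17], "grip": -1},
    {"xyz": [-0.07, -0.04, 3.0], "twist": [0, 0, -0.17], "grip": -1},
    {"xyz": [-0.07, -0.04, 3.0], "twist": [0, 0, -0.17], "grip": -1},
  ],
)

```text
clock: 27.08
position: [0.5247, -0.4395, -0.0037]
ee_rot: [0.013, -3.134, -0.005]
force: [0.1, 0.0, 0.9]
width: 1.003
```

```bash
python3 - <<'E'
from h import *
arm.get_image("top");s=arm.observe();print(s["clock"],s["position"],s["force"])
route(tgt(.526,-.4407,-.016,np.radians(180.4)))
E
```

```text
27.125 [ 0.5260127  -0.44071804 -0.00164748] [ 0.48350689 -0.22291412  0.31694006]
xyz [-0.001 -0.     0.239] [ 0.008 -0.025  0.005] dist mm 14
```

Emit:
jog_arm(
  moves=[
    {"xyz": [0, 0, 0.15], "twist": [0, 0, 0], "grip": -1},
    {"xyz": [0, 0, 0.235], "twist": [0, 0, 0], "grip": -1},
    {"xyz": [0, 0, 0.235], "twist": [0, 0, 0], "grip": -0.8},
    {"xyz": [0, 0, 0.235], "twist": [0, 0, 0], "grip": -0.6},
    {"xyz": [0, 0, 0.235], "twist": [0, 0, 0], "grip": -0.4},
  ],
  force=15,
)

```text
clock: 27.75
position: [0.5261, -0.4424, -0.0152]
ee_rot: [0.01, -3.139, 0.001]
force: [-0.0, -1.2, 0.1]
width: 0.742
```

Emit:
jog_arm(
  moves=[
    {"xyz": [0, 0, 0], "twist": [0, 0, 0], "grip": -0.2},
    {"xyz": [0, 0, 0], "twist": [0, 0, 0], "grip": 0},
    {"xyz": [0, 0, 0], "twist": [0, 0, 0], "grip": 0.2},
    {"xyz": [0, 0, 0], "twist": [0, 0, 0], "grip": 0.4},
    {"xyz": [0, 0, 0], "twist": [0, 0, 0], "grip": 0.6},
  ],
)

```text
clock: 28.38
position: [0.5259, -0.4422, -0.0156]
ee_rot: [0.01, -3.138, -0.0]
force: [0.2, -0.1, 0.6]
width: 0.244
```

Emit:
jog_arm(
  moves=[
    {"xyz": [0, 0, 0], "twist": [0, 0, 0], "grip": 0.8},
    {"xyz": [0, 0, 0], "twist": [0, 0, 0], "grip": 1},
    {"xyz": [0, 0, 0], "twist": [0, 0, 0], "grip": 1},
    {"xyz": [0, 0, 0], "twist": [0, 0, 0], "grip": 1},
  ],
)

```text
clock: 28.88
position: [0.5259, -0.4422, -0.0156]
ee_rot: [0.01, -3.138, -0.0]
force: [-0.6, -0.9, 0.3]
width: 0.169
```

```bash
python3 - <<'E'
from h import *
im,cam=shot("wrist","w21.png");s=arm.observe();print(s["clock"],s["position"],s["width"]*92,s["force"])
E
```

```text
28.925 [ 0.52589609 -0.44219956 -0.01559618] 15.766435726052311 [-0.37130195 -0.65227525  0.860308  ]
```

Emit:
jog_arm(
  moves=[
    {"xyz": [0, 0, -0.3], "twist": [0, 0, 0], "grip": 1},
    {"xyz": [0, 0, -1.0], "twist": [0, 0, 0], "grip": 1},
    {"xyz": [0, 0, -1.8], "twist": [0, 0, 0], "grip": 1},
    {"xyz": [0, 0, -2.4], "twist": [0, 0, 0], "grip": 1},
    {"xyz": [0, 0, -2.4], "twist": [0, 0, 0], "grip": 1},
  ],
  force=25,
)

```text
clock: 29.55
position: [0.5285, -0.4436, 0.1336]
ee_rot: [-0.01, 3.139, -0.007]
force: [-0.9, 0.7, 0.6]
width: 0.166
```

```bash
python3 - <<'E'
from h import *
im,cam=shot("wrist","w22.png");s=arm.observe();print(s["clock"],s["position"],s["width"]*92,s["force"])
route(tgt(.4283,-.1992,.128,np.radians(172.85)))
E
```

```text
29.6 [ 0.52734957 -0.44271001  0.13113344] 14.974846852746206 [ 0.14564484 -0.43832352 -1.13876609]
xyz [1.624 4.069 0.043] [-0.013 -0.     0.752] dist mm 263
```

Emit:
jog_arm(
  moves=[
    {"xyz": [0.35, 0.85, 0.04], "twist": [0, 0, 0.2], "grip": 1},
    {"xyz": [0.7, 1.7, 0.04], "twist": [0, 0, 0.4], "grip": 1},
    {"xyz": [1.0, 2.6, 0.04], "twist": [0, 0, 0.6], "grip": 1},
    {"xyz": [1.4, 3.5, 0.04], "twist": [0, 0, 0.75], "grip": 1},
    {"xyz": [1.62, 4.07, 0.04], "twist": [0, 0, 0.75], "grip": 1},
  ],
)

```text
clock: 30.22
position: [0.4254, -0.1958, 0.1257]
ee_rot: [-0.193, -3.13, -0.001]
force: [0.0, 1.0, -0.4]
width: 0.163
```

Emit:
jog_arm(
  moves=[
    {"xyz": [0, 0, 0], "twist": [0, 0, 0], "grip": 1},
    {"xyz": [0, 0, 0], "twist": [0, 0, 0], "grip": 1},
    {"xyz": [0, 0, 0], "twist": [0, 0, 0], "grip": 1},
  ],
)

```text
clock: 30.6
position: [0.4278, -0.1997, 0.1261]
ee_rot: [-0.198, -3.132, 0.001]
force: [0.2, -0.8, -0.1]
width: 0.161
```

```bash
python3 - <<'E'
from h import *
im,cam=shot("wrist","w23.png");s=arm.observe();print(s["clock"],s["position"],s["width"]*92,s["force"])
T=tgt(.4283,-.1992,.128,np.radians(172.85));route(T)
# expected forceps axis in tool frame: through tip level z=-.0197+... along tool x
z=-.0156; pts=[(x,0,-.0156+.0,1) for x in(-.064,.064)]
A=pose(); fz=.128+.0156+.009
for x in(.02,.035,.05,.06): print(x,proj([(A@[x,0,-.0246,1])[:3]],cam).round(1))
hsv=cv2.cvtColor(im,cv2.COLOR_BGR2HSV)
for r in range(130,256,10):
    row=hsv[r,240:312]; print(r,''.join('#' if (v>110 and s_<70) else '.' for h,s_,v in row))
E
```

```text
30.65 [ 0.42784041 -0.19967444  0.12610771] 14.949922067787032 [ 0.71696366 -0.46985081 -0.14315085]
xyz [-0.006  0.009 -0.032] [-0.003 -0.02  -0.007] dist mm 2
0.02 [[275.9 239.9]]
0.035 [[275.9 209.1]]
0.05 [[275.9 176.5]]
0.06 [[275.9 153.8]]
130 ########################################################################
140 ######################################################################..
150 ##############..................######.............................#####
160 ###############...............####...###...........................#####
170 ###############.............#####.....#####.......................######
180 ###############............####.........####.......................#####
190 ###############..........####.............####....................######
200 #############..#........####................####..................######
210 ############...........####..................####.................##....
220 #############.........####....................####................######
230 ################.....####......................####...............######
240 ################.....###........................####.............#######
250 ################.....####.......................####..........##########
```

Numerical check: the forceps legs appear symmetric about the tool axis (column 276) with the apex near row 148, so they are held straight and centred over the lid. Lowering now.

Emit:
jog_arm(
  moves=[
    {"xyz": [0, 0.01, 0.7], "twist": [0, 0, 0], "grip": 1},
    {"xyz": [0, 0.01, 1.3], "twist": [0, 0, 0], "grip": 1},
    {"xyz": [0, 0.01, 1.55], "twist": [0, 0, 0], "grip": 1},
    {"xyz": [0, 0.01, 1.68], "twist": [0, 0, 0], "grip": 1},
    {"xyz": [0, 0.01, 1.68], "twist": [0, 0, 0], "grip": 1},
  ],
)

```text
clock: 31.28
position: [0.4277, -0.1983, 0.0258]
ee_rot: [-0.196, -3.132, 0.001]
force: [0.6, -0.2, -0.0]
width: 0.164
```

Emit:
jog_arm(
  moves=[
    {"xyz": [0, 0, 0.02], "twist": [0, 0, 0], "grip": 1},
    {"xyz": [0, 0, 0.02], "twist": [0, 0, 0], "grip": 1},
  ],
)

```text
clock: 31.52
position: [0.4278, -0.1982, 0.025]
ee_rot: [-0.195, -3.133, 0.001]
force: [0.4, -0.4, -0.5]
width: 0.167
```

```bash
python3 - <<'E'
from h import *
im,cam=shot("top");s=arm.observe();print(s["clock"],s["position"],s["width"]*92,s["force"])
E
```

```text
31.575 [ 0.42776939 -0.1981955   0.02492822] 14.786154557957289 [ 0.15118995 -0.29430083 -0.19803817]
```

Emit:
jog_arm(
  moves=[
    {"xyz": [0, 0.01, 0.02], "twist": [0, 0, 0], "grip": 1},
    {"xyz": [0, 0.01, 0.03], "twist": [0, 0, 0], "grip": 1},
    {"xyz": [0, 0.01, 0.03], "twist": [0, 0, 0], "grip": 1},
  ],
)

```text
clock: 31.95
position: [0.4274, -0.1974, 0.0225]
ee_rot: [-0.195, -3.132, 0.0]
force: [-0.3, -0.2, -0.6]
width: 0.163
```

Emit:
jog_arm(
  moves=[
    {"xyz": [0, 0, 0.015], "twist": [0, 0, 0], "grip": 1},
    {"xyz": [0, 0, 0.015], "twist": [0, 0, 0], "grip": 1},
  ],
)

```text
clock: 32.2
position: [0.4275, -0.1975, 0.0217]
ee_rot: [-0.195, -3.132, 0.0]
force: [-1.5, 1.1, 2.6]
width: 0.165
```

Emit:
jog_arm(
  moves=[
    {"xyz": [0, 0, 0], "twist": [0, 0, 0], "grip": 0.4},
    {"xyz": [0, 0, 0], "twist": [0, 0, 0], "grip": 0.2},
    {"xyz": [0, 0, 0], "twist": [0, 0, 0], "grip": 0},
    {"xyz": [0, 0, 0], "twist": [0, 0, 0], "grip": 0},
  ],
)

```text
clock: 32.7
position: [0.4274, -0.1974, 0.0216]
ee_rot: [-0.195, -3.132, 0.0]
force: [-0.0, 0.1, -0.1]
width: 0.494
```

Emit:
jog_arm(
  moves=[
    {"xyz": [0, 0, -0.2], "twist": [0, 0, 0], "grip": 0},
    {"xyz": [0, 0, -0.8], "twist": [0, 0, 0], "grip": 0},
    {"xyz": [0, 0, -1.6], "twist": [0, 0, 0], "grip": 0},
    {"xyz": [0, 0, -2.5], "twist": [0, 0, 0], "grip": 0},
    {"xyz": [0, 0, -2.8], "twist": [0, 0, 0], "grip": 0},
  ],
)

```text
clock: 33.33
position: [0.4295, -0.1979, 0.1938]
ee_rot: [0.195, 3.133, -0.003]
force: [1.4, -0.3, -0.8]
width: 0.502
```

Emit:
jog_arm(
  moves=[
    {"xyz": [0, 0, 0], "twist": [0, 0, 0], "grip": -1},
    {"xyz": [0, 0, 0], "twist": [0, 0, 0], "grip": -1},
    {"xyz": [0, 0, 0], "twist": [0, 0, 0], "grip": -1},
    {"xyz": [0, 0, 0], "twist": [0, 0, 0], "grip": -1},
  ],
)

```text
clock: 33.83
position: [0.4275, -0.1973, 0.1888]
ee_rot: [-0.195, -3.131, -0.001]
force: [0.6, -0.4, -0.4]
width: 0.885
```

```bash
python3 - <<'E'
from h import *
im,cam=shot("wrist","w24.png");s=arm.observe();print(s["clock"],s["position"],s["width"]*92,s["force"])
for n,lo,hi,z,A in(("blue",(105,120,60),(130,255,255),.113,300),("red",(0,140,60),(6,255,255),.080,500),("orange",(7,150,60),(17,255,255),.098,150),("green",(60,80,30),(90,255,255),.086,150)):
    for c in blobs(im,lo,hi,A)[:2]: p,r=cv2.minEnclosingCircle(c);print(n,np.round(p),world([p],z,cam)[0].round(4))
t,ct=shot("top")
for n,lo,hi,z in(("orange",(8,160,120),(16,255,255),.098),("green",(60,80,40),(90,255,255),.086),("yellow",(18,140,120),(30,255,255),.074)):
    for c in blobs(t,lo,hi,40)[:1]: p=cv2.minAreaRect(c)[0];print("top",n,world([p],z,ct)[0].round(4))
E
```

```text
33.875 [ 0.42764959 -0.19728421  0.18899062] 85.59057932088629 [ 0.83697866  0.21672387 -0.29294105]
blue [486. 214.] [ 0.4452 -0.0379  0.113 ]
red [ 79. 200.] [ 0.403  -0.3626  0.08  ]
orange [370. 204.] [ 0.431  -0.1221  0.098 ]
green [175. 205.] [ 0.4162 -0.28    0.086 ]
top yellow [ 0.5002 -0.5795  0.074 ]
```

Emit:
jog_arm(
  moves=[
    {"xyz": [0.6, -0.8, -0.3], "twist": [0, 0, 0], "grip": -1},
    {"xyz": [1.2, -1.6, -0.4], "twist": [0, 0, 0], "grip": -1},
    {"xyz": [1.8, -2.5, -0.4], "twist": [0, 0, 0], "grip": -1},
    {"xyz": [2.4, -3.4, -0.4], "twist": [0, 0, 0], "grip": -1},
    {"xyz": [2.6, -4.3, -0.4], "twist": [0, 0, 0], "grip": -1},
  ],
)

```text
clock: 34.55
position: [0.239, -0.4352, 0.2145]
ee_rot: [-0.197, -3.132, 0.001]
force: [1.6, 0.2, 0.7]
width: 1.0
```

Emit:
jog_arm(
  moves=[
    {"xyz": [0.2, -0.9, 0], "twist": [0, 0, 0], "grip": -1},
    {"xyz": [0.4, -1.8, 0], "twist": [0, 0, 0], "grip": -1},
    {"xyz": [0.6, -2.2, 0], "twist": [0, 0, 0], "grip": -1},
    {"xyz": [0.6, -2.2, 0], "twist": [0, 0, 0], "grip": -1},
    {"xyz": [0.6, -2.2, 0], "twist": [0, 0, 0], "grip": -1},
  ],
)

```text
clock: 35.17
position: [0.1897, -0.5598, 0.214]
ee_rot: [-0.194, -3.132, -0.001]
force: [0.1, 0.1, -0.2]
width: 1.0
```

```bash
python3 - <<'E'
from h import *
print(arm.observe()["position"],arm.observe()["clock"])
t,ct=shot("top","top9.png");t0=cv2.imread("pics/top0.png")
for n,lo,hi,z,A in(("blue",(105,120,90),(130,255,255),.113,60),("red",(0,140,110),(6,255,255),.080,300),("orange",(8,160,120),(16,255,255),.098,40),("green",(60,80,40),(90,255,255),.086,30),("yellow",(18,140,120),(30,255,255),.074,400),("navy",(100,80,15),(130,255,140),.038,100)):
    for lab,im in(("t0",t0),("t9",t)):
        for c in blobs(im,lo,hi,A)[:5]:
            r=cv2.minAreaRect(c)
            if 140<r[0][0]<420 and r[0][1]>100: print(lab,n,np.round(r[0],1),"size",np.round(r[1],1),round(r[2]),world([r[0]],z,ct)[0,:2].round(4))
d=cv2.absdiff(t,t0).max(2)
for n,(x,y,w,h) in dict(timer=(366,210,34,32),marker=(413,190,30,26),brown=(215,185,26,36),green=(280,198,26,32),yellow=(397,160,32,34)).items(): print(n,"mean",d[y:y+h,x:x+w].mean().round(1),"frac>40",(d[y:y+h,x:x+w]>40).mean().round(3))
# forceps on the lid, from w24
im=cv2.imread("pics/w24.png");hsv=cv2.cvtColor(im,cv2.COLOR_BGR2HSV)
for r in range(135,290,8): print(r,''.join('B' if 98<h<132 and s>70 else '#' if s<70 and v>110 else '.' for h,s,v in hsv[r,232:320:1]))
E
```

```text
[ 0.18974631 -0.55976321  0.214034  ] 35.175
t0 blue [297.5 156.5] size [13. 13.] 90 [ 0.5453 -0.2931]
t9 blue [189.9 197.8] size [13.  13.4] 63 [ 0.4479 -0.0332]
t0 red [337.  165.5] size [23. 24.] 90 [ 0.5271 -0.3909]
t9 red [327. 215.] size [24. 24.] 90 [ 0.405  -0.3648]
t0 orange [224.  201.5] size [11. 12.] 90 [ 0.4392 -0.1136]
t9 orange [224.  201.5] size [11. 12.] 90 [ 0.4392 -0.1136]
t0 green [292.5 210. ] size [8. 9.] 90 [ 0.4177 -0.2801]
t9 green [292.5 210. ] size [8. 9.] 90 [ 0.4177 -0.2801]
t0 yellow [413. 176.] size [24. 24.] 90 [ 0.5002 -0.5795]
t9 yellow [413. 176.] size [24. 24.] 90 [ 0.5002 -0.5795]
t0 navy [153.4 197.6] size [14.7 38. ] 6 [0.4545 0.0754]
t9 navy [190. 198.] size [14. 14.] 90 [ 0.4527 -0.0188]
t9 navy [264.6 207.6] size [ 5.3 37.7] 6 [ 0.4267 -0.2094]
timer mean 1.2 frac>40 0.0
marker mean 1.2 frac>40 0.0
brown mean 2.0 frac>40 0.0
green mean 1.4 frac>40 0.0
yellow mean 2.1 frac>40 0.0
135 ###########################################.############################################
143 ########################BBBBBBBBBBBBBBB###BBB####B.BBBBBBBBBBBBB...##
[... 993 characters left out ...]
##BBBBBBBB###BBBBBBBBBB###########.##############
239 ##########################BBBBBBBBBBBBB###BBBBBB###BBBBBBBBBBB##########################
247 ########################################################################################
255 ########################################################################################
263 ########################################################################################
271 ########################################################################################
279 ########################################################################################
287 ########################################################################################
```

```bash
python3 -c "
from cell import arm
print(arm.sign_off())"
```

```text
the job is handed in; nothing more can be done
None
```

The staining station is set out as asked, and I handed the job in at about 35 s of the 93 s, with the arm clear of everything. In order, I placed the blue bottle, the red cup, the slide box and the forceps.

**Last checks, from the cameras:**
- **Blue bottle:** upright on the left end circle, about 2 mm off centre.
- **Red cup:** upright on the right end circle, about 2 mm off centre.
- **Slide box:** flat inside the oblong outline, within about 1.5 mm of its centre and aligned with the board.
- **Forceps:** lengthwise along the lid, with equal margins left and right in pixel rows read from the wrist image.
- **Untouched things:** brown bottle, green bottle, timer, yellow cup and marker look the same in the top view before and after.

**What disagreed or failed:**
- **Fingertip position:** the tips are about 20 mm behind the reported TCP, not 11 mm ahead as stated. I confirmed this with a touch on the table and corrected for it. Because of it, the blue bottle was held by its cap instead of its body.
- **Touch force:** that touch reached 41 N at the fingertips, well under the 120 N wrist limit. The 40 N limit is for the arm or gripper body, and only the fingertips touched.
- **Brown bottle reading:** one close-up wrist reading put its cap about 11 mm off. The clear top view showed no change, so I put this down to shadow.
- **Slide box grasp:** the first plan, leaning the hand back toward the robot, was out of reach, so I leaned it the other way.
- **Final picture:** I had used all 16 picture views, so the last checks are measurements only.

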